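# Zero the check scale on the reference carton and check its twin

## Robot

A 6-joint arm with a two-finger parallel gripper is mounted at the origin on a cart in front of the work surface, level with it; the furniture and walls round the work are solid. World frame = base frame: x ahead of the robot, y to its left, z up, the work surface at z = 0. Lengths are in m, angles in degrees, forces in N, time in s.
With the tool pointing down it reaches from about 0.4 to 0.825 m from the base axis. Payload 7 kg.
Tool frame: the origin (TCP) lies on the centre line of the jaws, within the pads' length; the fingertips stand 19 mm ahead of it and the grasp point (between the pads) is the TCP (r.tips_ahead is the distance from the TCP to the fingertips, in m); z points along the fingers, y is the line along which they close (so a half turn about z gives the same grasp; the last joint's range is limited). The gripper opens to 88 mm and grips with 3 to 60 N. Pads are 19 mm wide; open, the fingers measure 130 mm over their backs; the gripper's body (78 mm by 193 mm) begins 47 mm behind the grasp point.
Start: joints at [84.231, 20.546, 0.682, 0, -70.136, -16.507], TCP at [0.256, 0.625, 0.246] pointing down, gripper open.
Joint ranges: [-176.03, 176.03], [-82.01, 121.73], [-58.28, 71.71], [-173.87, 95.51], [-174.79, -0.11], [-173.66, 173.66]. Speed limits (degrees/s): [136.94, 136.94, 172.46, 180, 180, 180].

## Interface

Orientations are given as [roll, pitch, yaw] about the fixed x, y, z axes, in that order (R = Rz(yaw) Ry(pitch) Rx(roll)).
In Python, from plant import r, viewer, close_job gives the robot as it stands. The module is installed in compiled form; this text tells all that it offers.
- The arm moves only by the tool arm_command, never from a script. Its arguments are lists of equal length, an entry for each row: "travel": the shift along the world's x, y, z scaled (see below), a list of three; "delta_rot": the turn, a rotation vector about the world's x, y, z scaled (see below), a list of three. In form: {"travel": [[dx, dy, dz], ...], "delta_rot": [[rx, ry, rz], ...]}. A call has 1 to 20 rows; each row is the pose to reach, as a shift and turn from the pose commanded when the call began; what a row does not reach only later rows make up. The controller multiplies each number of a shift by 0.5 m and each number of a turn by 90 degrees. A row lasts 1/8 s, in which the tool goes at most 62.5 mm and 10.7 degrees, less where a joint would pass 70% of its speed; a pose out of reach is approached as far as the arm can. A call with a number of a shift or a turn outside -1 to 1 is refused whole. A call with a gripper value outside its range is refused whole. "grip" is the opening, from 0 (shut) to 1 (fully open), set as the call begins (left out, the last holds). The fingers move at their own pace and stop on an object; "newtons" is the grip in N (left out, the last holds). Time passes only in rows, so rows that repeat a pose let the fingers close. It gives the time, the measured TCP pose, the force, the opening and the grip force at its end, in the units of the state.
- r.get_state(): the state, without advancing time (a new reading comes with each control period).
- viewer.capture(name): name is "scene" or "side" or "wrist"; returns a dict with "img" (420x560x3 uint8, red, green, blue), "camera_matrix" (3x3 intrinsics, pixels), "distortion" ([k1, k2, p1, p2, k3] as OpenCV has them; the pictures are not rectified), "R" (3x3) and "t" (3): a world point X has camera coordinates R X + t; the wrist camera has in their place "mount" (4x4, takes a point from camera to tool coordinates, whose origin is the TCP and whose axes are the flange's). Camera axes: x right, y down, z forward; pixel columns grow to the right and rows downward; lengths in m; the calibration is good to about 2 mm. A picture is of the moment at which its call begins: read the wrist's pose just before it. There is no depth.
- close_job(): hands the job in; it is judged then, once.
The state is a dict: "time_s": time; "joints": joint angles; "qd": joint speeds; "joint_torque": joint torques, N m; "tcp_pos": TCP position; "eef_rot": TCP orientation; "contact_force": force on the tool from outside, world axes, zero at the start; "moment": the same for the moment, N m; "gripper_width": finger opening in m; "gripper_force": force on a finger pad.
Only numpy, scipy, OpenCV 4.12 (cv2) and the standard library are available. Lean on these libraries where they do the work, as an engineer would, in place of code of your own. Each camera call takes 0.05 s, during which the arm holds its last target. There are 200 camera calls.

## Task

Set the over/under scale to the reference carton: stand the carton that lies on the binder gently in the middle of the platform, let go, turn the black dial ring until its zero bar lies right under the pointer, and take the gripper off the ring. Put the reference carton back on the binder without touching the ring again, then stand the one carton of the same size from the right of the scale gently in the middle of the platform and leave it there to be read. Turn the ring only while the reference carton is on the platform, never drive the platform down to its stop, and leave the two cartons of other sizes where they are.

Things in the scene. Friction and masses are not known exactly. Their poses are not given: they have to be found in the camera images.
- scale: Mechanical over/under check scale, grey housing 290 x 172 mm, fixed on the table. Origin under its middle on the table, z up; its front (-x, toward the robot) is a console sloping down 20 degrees that carries the dial, 95 mm to -x of the origin; the platform's middle is 65 mm to +x.
- platform_top (a point): Middle of the top face of the weighing platform, a flat steel plate 160 mm (x) by 172 mm (y), 88 mm above the table when empty. It stands on a damped spring and sinks 2 to 4 mm under a carton. Axes as the scale's.
- platform (a joint): How far the platform has sunk, m; 0 empty, 0.0065 per kg of load; overload stop at 0.013 (about 20 N).
- bezel_grip (a point): On the dial axis at half the height of the bezel (dial ring): a black knurled ring 62 mm in diameter, 19 mm high, its underside 6 mm clear of the console. Grip it across its diameter, along the dial axis. z is that axis, out of the face, leaning 20 degrees from vertical to the front of the scale; x points to the zero bar and turns with the ring.
- bezel (a joint): Angle of the dial ring with its graduated white face, rad, clockwise positive as seen on the face; 0 when the zero bar points uphill (to the platform). Stays where it is left; range -2.9 to 2.9.
- pointer (a joint): Angle of the pointer, rad, clockwise positive, same zero direction as the ring: the dial reads zero when it equals the ring's angle. About 2.3 rad per kg on the platform, 0 when empty.
- zero_mark (a point): On the zero bar of the dial face (the one thick black bar, with a white notch beside it on the rim; 36 divisions of 10 degrees all round), 22 mm from the dial's axis; turns with the ring.
- pointer_tip (a point): Tip of the dark pointer, 22 mm from the dial's axis, at the same height as the zero mark's point: the two coincide when the dial reads zero.
- binder: Closed green and grey ring binder lying flat to the left of the scale, 162 mm (x) by 222 mm (y), 24 mm thick, fixed. Origin at the middle of its underside (y from -116 to +106 mm), z up.
- master_carton: The reference carton: brown taped carton 57 x 94 x 41 mm standing on the binder, 0.33 to 0.6 kg. Origin at the middle of its underside, z up, x across the short side, y along the long side; long sides are gripped across the width.
- check_carton: The carton to check: the same brown carton as the reference, 57 x 94 x 41 mm, one of three cartons on the table to the right of the scale, 0.36 to 0.56 kg. Origin at the middle of its underside, z up, x across the short side, y along the long side; long sides are gripped across the width.
- large_carton: A larger brown carton, 63 x 114 x 51 mm, on the table to the right; not to be moved. Origin at the middle of its underside, z up, x across the short side, y along the long side; long sides are gripped across the width.
- small_carton: A smaller brown carton, 52 x 79 x 36 mm, on the table to the right; not to be moved. Origin at the middle of its underside, z up, x across the short side, y along the long side; long sides are gripped across the width.
Not all that is in view belongs to the job. What is shaped like the master_carton but blue is not meant.

How it is judged:
By the outcome, as a careful person would: the job done as asked, in the order asked, and still so for the second after the job is handed in, with the robot touching nothing.
It also fails if it takes over 72 s, if anything falls off the work surface, if the arm or the gripper's body presses on something with over 40 N, if the wrist force passes 120 N, or if a joint passes its speed limit or range.

## Working session

There is one attempt and no reset: what is moved stays moved. The work goes in short steps, Python scripts to look and compute and a tool call to move; the robot and the scene stay as the last step left them, time stands still between calls to the robot, and variables do not carry over. Pictures are saved under pics/ and viewed, at most 10 in all, crops included, and the job is handed in when it is done.

Besides the shell and the picture viewer there is one more tool, called after "Call:" as name(argument=value, ...) on one line, values as JSON. arm_command: Moves the arm, as the interface text tells. Shifts and turns lie within -1 to 1; 1 stands for 0.5 m of shift or 90 degrees of turn. Its arguments: {"type":"object","properties":{"travel":{"type":"array"},"delta_rot":{"type":"array"},"grip":{"type":"number"},"newtons":{"type":"number"}},"required":["travel","delta_rot"]}

```bash
mkdir -p pics
cat > h.py <<'E'
import numpy as np,cv2,pickle
from scipy.spatial.transform import Rotation as Ro
from plant import r,viewer,close_job
def cap(n,fn=None):
    s=r.get_state(); c=viewer.capture(n)
    if n=='wrist':
        Rt=Ro.from_euler('xyz',s['eef_rot'],degrees=True).as_matrix(); M=np.array(c['mount'])
        Rc=Rt@M[:3,:3]; o=Rt@M[:3,3]+np.array(s['tcp_pos'])
        c['R']=Rc.T; c['t']=-Rc.T@o
    c['R']=np.array(c['R']);c['t']=np.array(c['t']);c['K']=np.array(c['camera_matrix'],float);c['d']=np.array(c['distortion'],float)
    if fn: cv2.imwrite('pics/'+fn+'.png',c['img'][:,:,::-1]); pickle.dump(c,open('pics/'+fn+'.pkl','wb'))
    return c
def ray(c,px):
    u=cv2.undistortPoints(np.array(px,float).reshape(-1,1,2),c['K'],c['d']).reshape(-1,2)
    d=np.c_[u,np.ones(len(u))]@c['R']; o=-c['R'].T@c['t']
    return o,d
def onz(c,px,z):
    o,d=ray(c,px); return o+d*((z-o[2])/d[:,2])[:,None]
def onplane(c,px,p,n):
    o,d=ray(c,px); return o+d*(((np.array(p)-o)@n)/(d@n))[:,None]
def proj(c,X):
    return cv2.projectPoints(np.array(X,float).reshape(-1,1,3),cv2.Rodrigues(c['R'])[0],c['t'],c['K'],c['d'])[0].reshape(-1,2)
def load(fn): return pickle.load(open('pics/'+fn+'.pkl','rb'))
E
python3 - <<'E'
from h import *
a=cap('scene','scene0');b=cap('side','side0');w=cap('wrist','wrist0')
print(r.get_state())
for c in(a,b,w):print(-c['R'].T@c['t'],c['R'][2])
im=np.vstack([np.hstack([a['img'],b['img']])])
cv2.imwrite('pics/w2.png',cv2.resize(im[:,:,::-1],(800,300)))
E
```

```text
{'time_s': 0.15, 'joints': array([ 8.42291278e+01,  2.05838711e+01,  6.48223569e-01, -1.46343250e-02,
       -7.01342350e+01, -1.65071080e+01]), 'qd': array([-0.08105067, -0.09817259,  0.12265041,  0.1860974 , -0.08033341,
       -0.06439315]), 'joint_torque': array([-9.05012366e-04, -5.83272350e+01,  2.93292063e+01,  7.00140059e+00,
        8.82320601e-03, -9.93887920e-05]), 'tcp_pos': array([0.25578565, 0.6243188 , 0.24483506]), 'eef_rot': array([ 1.79929088e+02, -6.66583976e-03, -2.22829574e+01]), 'contact_force': array([-0.71630203, -0.47663021,  0.1454296 ]), 'moment': array([-0.00663055,  0.00306522,  0.01324154]), 'gripper_force': 0.0, 'gripper_width': 0.08763209740761468}
[1.19657636 0.57229758 1.30980892] [-0.42823795 -0.40915801 -0.80573072]
[0.59580679 1.21447629 0.77844814] [-0.04688173 -0.87934611 -0.47386973]
[0.32769727 0.59585206 0.38418685] [-0.26768696  0.10838094 -0.95739086]
```

View pics/scene0.png

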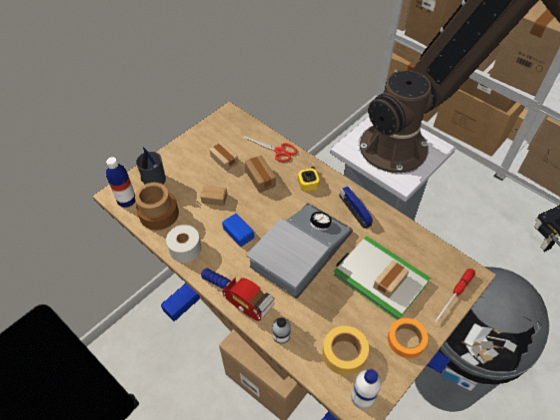

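View pics/side0.png

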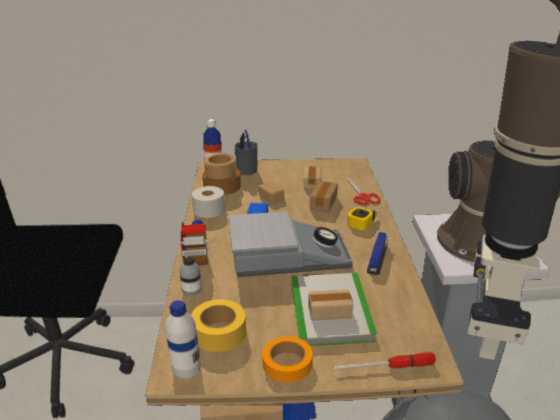

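The scene view shows the reference carton on the binder at (391,277), the scale at (300,245), its dial at (320,219), and three brown cartons to the right at (222,155), (260,172) and (213,195). The blue one at (238,230) is a decoy. I'll enlarge these for the corners.

Run:
```python
from h import *
a=load('scene0');b=load('side0')
A=cv2.resize(a['img'][130:220,190:290,::-1],(400,360),interpolation=cv2.INTER_CUBIC)
B=cv2.resize(a['img'][235:325,330:430,::-1],(400,360),interpolation=cv2.INTER_CUBIC)
C=cv2.resize(a['img'][200:300,245:355,::-1],(264,240),interpolation=cv2.INTER_CUBIC)
D=cv2.resize(b['img'][155:215,245:350,::-1],(420,240),interpolation=cv2.INTER_CUBIC)
o=np.zeros((600,800,3),np.uint8);o[:360,:400]=A;o[:360,400:]=B;o[360:,:264]=C;o[360:,270:690]=D
cv2.imwrite('pics/crop1.png',o)
print('dial',onz(a,[320,219],.075),'plat',onz(a,[297,247],.088)); print('carts',onz(a,[[222,155],[260,172],[213,195]],.03),'master',onz(a,[391,275],.065))
```

```text
dial [[0.45406418 0.04422188 0.075     ]] plat [[0.5797412  0.06485427 0.088     ]]
carts [[ 0.4448213  -0.3885012   0.03      ]
 [ 0.41337598 -0.24174371  0.03      ]
 [ 0.58308003 -0.28453175  0.03      ]] master [[0.46254395 0.30585392 0.065     ]]
```

View pics/crop1.png

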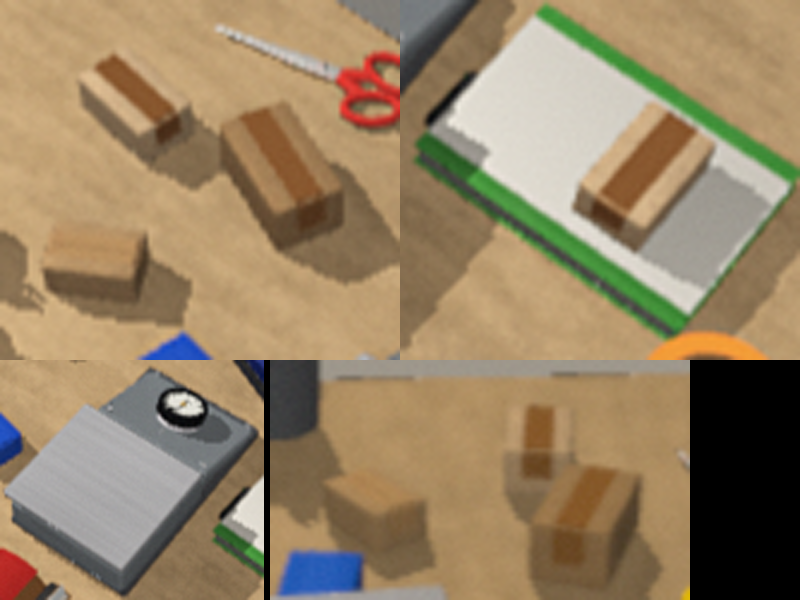

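View pics/wrist0.png

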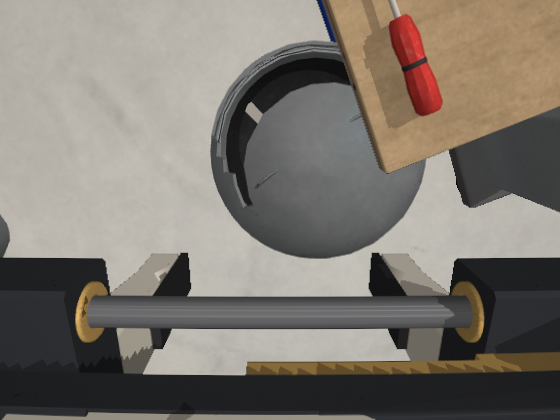

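The enlarged crop gives carton top corners. Candidates for the check carton: A (222,155) taped, B (260,172) taped and clearly biggest, C (213,195) no tape. I'll measure top faces to decide.

Run:
```python
from h import *
a=load('scene0')
def m(n,pts,off,z):
    p=np.array(pts,float)/4-.375+off; X=onz(a,p,z)
    print(n,'ctr',X.mean(0).round(4),'edges',np.linalg.norm(np.roll(X,-1,0)-X,axis=1).round(3))
    e=X[2]-X[1]; f=X[1]-X[0]; e=e if np.linalg.norm(e)>np.linalg.norm(f) else f
    print('   long dir deg',np.degrees(np.arctan2(e[1],e[0])).round(1))
o=np.array([190,130])
for z in(.036,.041):
    m('A',[(82,78),(118,52),(190,103),(150,140)],o,z)
    m('C',[(43,258),(62,226),(147,236),(133,270)],o,z)
m('B',[(222,125),(283,102),(342,192),(282,218)],o,.051)
m('M',[(177,185),(255,102),(314,145),(237,222)],np.array([330,235]),.065)
# scale platform corners in crop C (2.4x) 
p=np.array([(87,45),(203,110),(122,208),(6,133)],float)/2.4-.29+[245,200]; X=onz(a,p,.088);print(X,X.mean(0),np.linalg.norm(np.roll(X,-1,0)-X,axis=1))
```

```text
A ctr [ 0.4386 -0.3879  0.036 ] edges [0.041 0.088 0.052 0.094]
   long dir deg 89.9
C ctr [ 0.5747 -0.2894  0.036 ] edges [0.035 0.069 0.036 0.073]
   long dir deg 123.9
A ctr [ 0.4415 -0.3842  0.041 ] edges [0.041 0.087 0.051 0.093]
   long dir deg 89.9
C ctr [ 0.5772 -0.2861  0.041 ] edges [0.035 0.069 0.035 0.073]
   long dir deg 123.9
B ctr [ 0.4175 -0.2364  0.051 ] edges [0.055 0.109 0.054 0.112]
   long dir deg 69.3
M ctr [0.4632 0.3068 0.065 ] edges [0.09  0.05  0.085 0.047]
   long dir deg 179.7
[[ 0.53708892 -0.03519953  0.088     ]
 [ 0.51496582  0.12826631  0.088     ]
 [ 0.67577724  0.14467345  0.088     ]
 [ 0.69306396 -0.01894031  0.088     ]] [0.60522399 0.05469998 0.088     ] [0.16495609 0.16164624 0.16452445 0.15682021]
```

Sizes fit: A ≈ 91×47 mm at (0.44,-0.385) matches the reference (≈88×48 as measured); B is the larger and C the smaller. So the check carton is A, to be confirmed from close by. Moving over the reference.

Call:
arm_command(travel=[[0.414, -0.636, -0.092], [0.414, -0.636, -0.092], [0.414, -0.636, -0.092], [0.414, -0.636, -0.092], [0.414, -0.636, -0.092], [0.414, -0.636, -0.092], [0.414, -0.636, -0.092], [0.414, -0.636, -0.092], [0.414, -0.636, -0.092], [0.414, -0.636, -0.092]], delta_rot=[[0, 0, 0.248], [0, 0, 0.248], [0, 0, 0.248], [0, 0, 0.248], [0, 0, 0.248], [0, 0, 0.248], [0, 0, 0.248], [0, 0, 0.248], [0, 0, 0.248], [0, 0, 0.248]], grip=1)

```text
time_s: 1.4
tcp_pos: [0.4624, 0.3077, 0.1996]
eef_rot: [-180.0, -0.0, 0.1]
contact_force: [0.3, -0.1, -0.1]
gripper_width: 0.0878
gripper_force: 0.0
```

Run:
```python
from h import *
w=cap('wrist','wrist1');s=r.get_state();print(s['tcp_pos'],s['eef_rot'],s['joints'],s['time_s'],s['contact_force'])
```

```text
[0.46239274 0.30765991 0.19964049] [-1.79989483e+02 -5.05121468e-03  1.39012868e-01] [ 5.38395231e+01  1.13683987e+01 -1.83619537e+01 -2.48228375e-03
 -6.02581811e+01  3.63007214e+01] 1.45 [ 0.22804856 -0.3225749  -0.46924811]
```

View pics/wrist1.png

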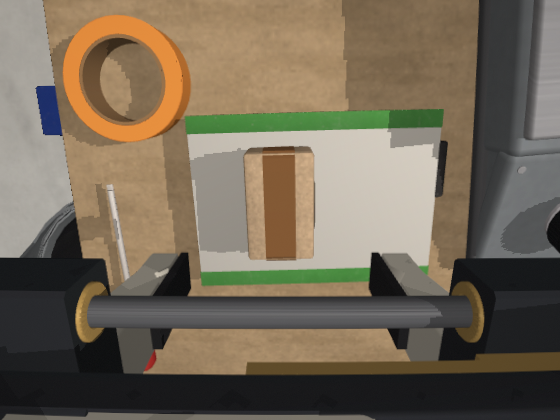

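The wrist view shows the reference carton's top at columns 246–313, rows 152–260; the console edge is at right.

Run:
```python
from h import *
w=load('wrist1')
hsv=cv2.cvtColor(w['img'],cv2.COLOR_RGB2HSV)
m=((hsv[...,1]>55)&(hsv[...,0]<25)).astype(np.uint8)*255; m[:140]=0;m[268:]=0;m[:,:205]=0;m[:,345:]=0
c=max(cv2.findContours(m,0,2)[0],key=cv2.contourArea); print(cv2.boundingRect(c),cv2.minAreaRect(c))
X=onz(w,[[247,152],[314,152],[312,260],[247,260]],.065);print(X,X.mean(0))
```

```text
(243, 146, 72, 115) ((279.5908508300781, 203.13479614257812), (114.10460662841797, 70.16520690917969), 88.02507019042969)
[[0.50378903 0.33369283 0.065     ]
 [0.50392034 0.28258084 0.065     ]
 [0.41411496 0.28152541 0.065     ]
 [0.41397448 0.3358068  0.065     ]] [0.4589497  0.30840147 0.065     ]
```

Call:
arm_command(travel=[[-0.007, 0.001, -0.12], [-0.007, 0.001, -0.22], [-0.007, 0.001, -0.28], [-0.007, 0.001, -0.303], [-0.007, 0.001, -0.303]], delta_rot=[[0, 0, 0], [0, 0, 0], [0, 0, 0], [0, 0, 0], [0, 0, 0]])

```text
time_s: 2.08
tcp_pos: [0.4593, 0.3075, 0.048]
eef_rot: [180.0, 0.0, 0.1]
contact_force: [0.7, 0.5, 0.5]
gripper_width: 0.0874
gripper_force: 0.0
```

Call:
arm_command(travel=[[0, 0, 0], [0, 0, 0], [0, 0, 0], [0, 0, 0], [0, 0, 0]], delta_rot=[[0, 0, 0], [0, 0, 0], [0, 0, 0], [0, 0, 0], [0, 0, 0]], grip=0, newtons=25)

```text
time_s: 2.7
tcp_pos: [0.4596, 0.3073, 0.0486]
eef_rot: [-180.0, -0.0, 0.0]
contact_force: [-1.6, 0.1, 5.2]
gripper_width: 0.0557
gripper_force: 24.8
```

Call:
arm_command(travel=[[0, 0, 0.08], [0, 0, 0.18], [0.03, -0.05, 0.29], [0.1, -0.17, 0.36], [0.17, -0.29, 0.38], [0.24, -0.41, 0.38], [0.28, -0.48, 0.38], [0.292, -0.504, 0.38], [0.292, -0.504, 0.38], [0.292, -0.504, 0.38]], delta_rot=[[0, 0, 0], [0, 0, 0], [0, 0, 0], [0, 0, 0.03], [0, 0, 0.05], [0, 0, 0.072], [0, 0, 0.072], [0, 0, 0.072], [0, 0, 0.072], [0, 0, 0.072]])

```text
time_s: 3.95
tcp_pos: [0.6046, 0.0556, 0.2372]
eef_rot: [-180.0, 0.1, 6.5]
contact_force: [0.2, 0.1, -6.2]
gripper_width: 0.055
gripper_force: 24.8
```

Run:
```python
from h import *
w=cap('wrist','wrist2');b=cap('side','side2');s=r.get_state();print(s['tcp_pos'],s['eef_rot'],s['joints'],s['time_s'],s['contact_force'])
cv2.imwrite('pics/v2.png',np.hstack([w['img'][:,:,::-1],b['img'][140:,190:430,::-1].repeat(1,0) if 0 else cv2.copyMakeBorder(b['img'][140:300,190:430,::-1],0,260,0,0,0)]))
```

```text
[0.60479341 0.05619602 0.23778518] [-1.79987217e+02  3.19528331e-02  6.60130991e+00] [ 2.37025616e+01  1.45496563e+01 -8.86254998e+00 -2.35478553e-02
 -6.66145767e+01  7.29080963e+01] 4.05 [-2.59621257e-01  3.82260594e-03 -5.81752681e+00]
```

View pics/v2.png

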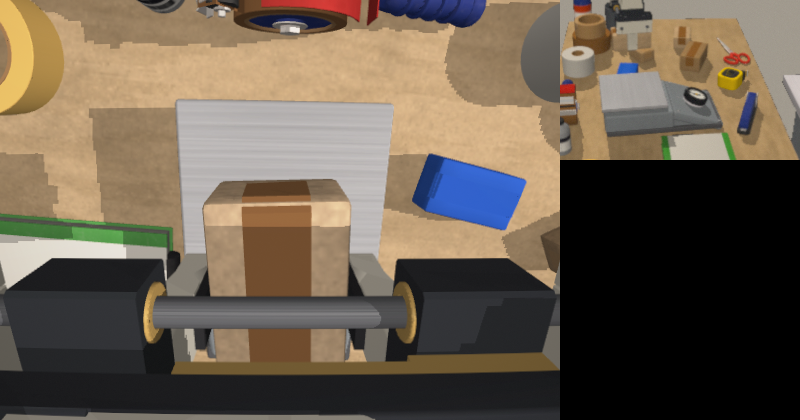

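The wrist view shows the far edge of the platform, corners at (178,101) and (393,104), with the carton held square in the jaws.

Run:
```python
from h import *
w=load('wrist2')
X=onz(w,[[178,101],[393,104]],.088);e=X[0]-X[1];L=np.linalg.norm(e);y=e/L;x=np.array([y[1],-y[0],0])
print(X,L,np.degrees(np.arctan2(x[1],x[0])),'ctr',X.mean(0)-.08*x,'dial',X.mean(0)-.24*x)
```

```text
[[ 0.67409178  0.14396334  0.088     ]
 [ 0.69091739 -0.02219933  0.088     ]] 0.16701237929996401 5.782054038175349 ctr [0.6029116  0.05282243 0.088     ] dial [0.44372563 0.03670328 0.088     ]
```

Call:
arm_command(travel=[[-0.002, -0.004, -0.08], [-0.002, -0.004, -0.17], [-0.002, -0.004, -0.22], [-0.002, -0.004, -0.24], [-0.002, -0.004, -0.247], [-0.002, -0.004, -0.25], [-0.002, -0.004, -0.253], [-0.002, -0.004, -0.255], [-0.002, -0.004, -0.256]], delta_rot=[[0, 0, 0], [0, 0, 0], [0, 0, 0], [0, 0, 0], [0, 0, 0], [0, 0, 0], [0, 0, 0], [0, 0, 0], [0, 0, 0]])

```text
time_s: 5.18
tcp_pos: [0.6049, 0.0533, 0.1107]
eef_rot: [-180.0, -0.1, 6.5]
contact_force: [-0.2, 0.8, -2.1]
gripper_width: 0.0555
gripper_force: 24.8
```

Call:
arm_command(travel=[[0, 0, -0.001], [0, 0, -0.002]], delta_rot=[[0, 0, 0], [0, 0, 0]])

```text
time_s: 5.42
tcp_pos: [0.6049, 0.0533, 0.1095]
eef_rot: [-180.0, -0.1, 6.5]
contact_force: [0.8, 1.0, -0.1]
gripper_width: 0.0558
gripper_force: 24.8
```

Call:
arm_command(travel=[[0, 0, 0], [0, 0, 0], [0, 0, 0], [0, 0, 0.04], [0, 0, 0.12], [0, 0, 0.22], [-0.02, 0, 0.32], [-0.12, 0, 0.36], [-0.24, -0.01, 0.36], [-0.32, -0.02, 0.36], [-0.32, -0.02, 0.36], [-0.32, -0.02, 0.36]], delta_rot=[[0, 0, 0], [0, 0, 0], [0, 0, 0], [0, 0, 0], [0, 0, 0], [0, 0, 0], [0, 0, 0], [0, 0, 0], [0, 0, 0], [0, 0, 0], [0, 0, 0], [0, 0, 0]], grip=1)

```text
time_s: 6.92
tcp_pos: [0.4447, 0.0432, 0.2896]
eef_rot: [-180.0, -0.1, 6.5]
contact_force: [0.3, 0.0, 0.0]
gripper_width: 0.0877
gripper_force: 0.0
```

Run:
```python
from h import *
w=cap('wrist','wrist3');a=cap('scene','scene3');b=cap('side','side3');s=r.get_state();print(s['tcp_pos'],s['eef_rot'],s['joints'],s['time_s'],s['contact_force'])
o=np.zeros((560,800,3),np.uint8);o[:420,:560]=w['img'][:,:,::-1]
o[:240,560:]=cv2.resize(a['img'][190:270,260:340,::-1],(240,240),interpolation=2)
o[240:480,560:]=cv2.resize(b['img'][200:260,280:340,::-1],(240,240),interpolation=2)
cv2.imwrite('pics/v3.png',o)
```

```text
[0.44505501 0.04321144 0.28874229] [1.79974872e+02 4.17594699e-02 6.50318813e+00] [ 3.09509378e+01 -3.22849091e+00 -2.23262064e+01  5.91642507e-03
 -7.09506995e+01  6.55503261e+01] 7.075 [-0.18973661 -0.40310805  0.5425909 ]
```

View pics/v3.png

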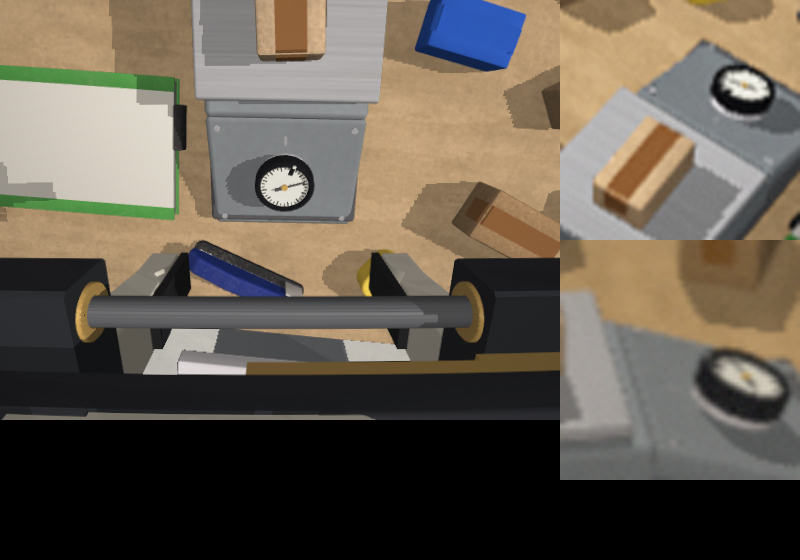

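The carton stands mid-platform. The dial is at (284,184) in the wrist view with hub (284,187), the zero bar with notch near (292,170), and the pointer toward the right. I'll triangulate the hub and unroll the dial for angles; the same picture will confirm carton A.

Run:
```python
from h import *
C={n:load(n) for n in('wrist3','scene3','side3')}
roi={'wrist3':(262,162,308,206),'scene3':(310,208,334,230),'side3':(312,222,342,248)}
O=[];D=[]
for n,(x0,y0,x1,y1) in roi.items():
    h=cv2.cvtColor(C[n]['img'],cv2.COLOR_RGB2HSV)[y0:y1,x0:x1].astype(int)
    wgt=np.where((h[...,0]>8)&(h[...,0]<28)&(h[...,1]>90)&(h[...,2]>120),h[...,1],0)
    # keep biggest blob
    k,l,st,_=cv2.connectedComponentsWithStats((wgt>0).astype(np.uint8)); i=1+np.argmax(st[1:,4])
    wgt=wgt*(l==i); yy,xx=np.mgrid[y0:y1,x0:x1]; p=[(xx*wgt).sum()/wgt.sum(),(yy*wgt).sum()/wgt.sum()]
    o,d=ray(C[n],[p]); O.append(o);D.append(d[0]/np.linalg.norm(d[0])); print(n,p,st[i])
A=sum(np.eye(3)-np.outer(d,d) for d in D);b=sum((np.eye(3)-np.outer(d,d))@o for o,d in zip(O,D))
H=np.linalg.solve(A,b);print('hub',H,[np.linalg.norm(np.cross(H-o,d)).round(4) for o,d in zip(O,D)])
y=np.radians(5.9);t=np.radians(20)
ex=np.array([np.cos(y),np.sin(y),0]);ey=np.array([-np.sin(y),np.cos(y),0]);up=ex*np.cos(t)+np.array([0,0,np.sin(t)]);n=-ex*np.sin(t)+np.array([0,0,np.cos(t)])
np.savez('dial.npz',H=H,up=up,ey=ey,n=n)
# rectified view, uphill up, right=-ey, 0.1mm/px*..., 380px for 76mm
g=(np.arange(400)-200)*.00019; X,Y=np.meshgrid(g,g)
P=H+(-Y[...,None])*up-X[...,None]*ey
m=proj(C['wrist3'],P.reshape(-1,3)).reshape(400,400,2).astype(np.float32)
R=cv2.remap(C['wrist3']['img'],m[...,0],m[...,1],2)
S=cv2.resize(load('scene0')['img'][135:205,195:285],(400,311),interpolation=2)
o=np.zeros((400,800,3),np.uint8);o[:,:400]=R;o[:311,400:]=S
cv2.imwrite('pics/v4.png',o[:,:,::-1])
```

```text
wrist3 [np.float64(284.04423164614684), np.float64(187.35430916552667)] [19 23  7  6 33]
scene3 [np.float64(328.02085258017684), np.float64(210.5957502969513)] [ 9  0 15  9 76]
side3 [np.float64(329.6793546293291), np.float64(225.21266632667255)] [  0   0  30  14 194]
hub [0.43285756 0.04504258 0.09012629] [np.float64(0.0122), np.float64(0.009), np.float64(0.0036)]
```

View pics/v4.png

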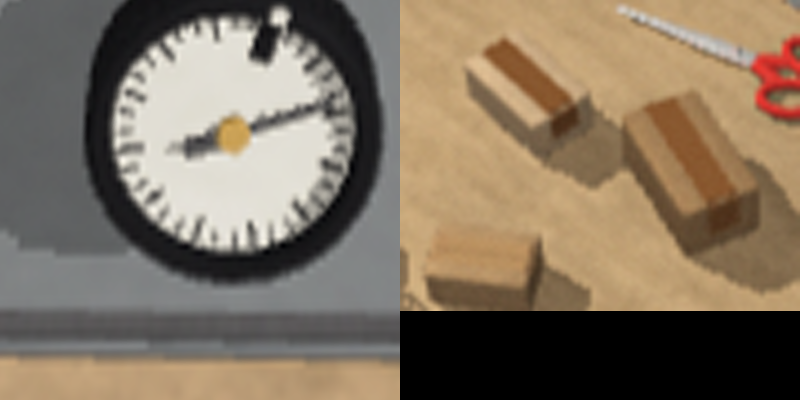

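Dial: hub (233,135), zero bar at (265,43) → ~+19°, pointer tip at (335,104) → ~+73°, so about +54° clockwise is needed. The scene and side hub masks caught wood, so I'll use hand-read hubs: scene (321,218.7), side (325,234.5). Right: carton A (taped, middle size, upper left) is confirmed as the check carton.

Run:
```python
from h import *
px={'wrist3':[284.04,187.35],'scene3':[321,218.5],'side3':[325,234.3]}
for n in px:
    if n=='wrist3':continue
    h=cv2.cvtColor(load(n)['img'],cv2.COLOR_RGB2HSV).astype(int); x,y=map(round,px[n]); q=h[y-3:y+4,x-4:x+5]
    m=(q[...,1]>110)*(q[...,0]<28)*(q[...,2]>110)*q[...,1]; yy,xx=np.mgrid[y-3:y+4,x-4:x+5]
    if m.sum(): px[n]=[(xx*m).sum()/m.sum(),(yy*m).sum()/m.sum()]
O=[];D=[]
for n in px:
    o,d=ray(load(n),[px[n]]);O.append(o);D.append(d[0]/np.linalg.norm(d[0]))
A=sum(np.eye(3)-np.outer(d,d) for d in D);b=sum((np.eye(3)-np.outer(d,d))@o for o,d in zip(O,D))
H=np.linalg.solve(A,b);print(px,'hub',H,[np.linalg.norm(np.cross(H-o,d)).round(4) for o,d in zip(O,D)])
D0=np.load('dial.npz');np.savez('dial.npz',H=H,**{k:D0[k] for k in('up','ey','n')})
w=load('wrist3')
for z in(.055,.06,.065,.07,.075,.08,.085):print(z,onz(w,[px['wrist3']],z))
up,ey,n=D0['up'],D0['ey'],D0['n']
# ring outer diameter check in wrist: ring outer pixels
g=cv2.cvtColor(w['img'],cv2.COLOR_RGB2GRAY)[150:220,245:325]
m=(g<45).astype(np.uint8);c=max(cv2.findContours(m,0,2)[0],key=cv2.contourArea);e=cv2.fitEllipse(cv2.convexHull(c));print(np.array(e[0])+[245,150],e[1:])
```

```text
{'wrist3': [284.04, 187.35], 'scene3': [np.float64(321.0), np.float64(218.0)], 'side3': [np.float64(326.0), np.float64(234.0)]} hub [0.43750958 0.03761913 0.05829873] [np.float64(0.0012), np.float64(0.0017), np.float64(0.0009)]
0.055 [[0.4361536  0.03850979 0.055     ]]
0.06 [[0.43729784 0.03870684 0.06      ]]
0.065 [[0.43844208 0.0389039  0.065     ]]
0.07 [[0.43958632 0.03910095 0.07      ]]
0.075 [[0.44073057 0.03929801 0.075     ]]
0.08 [[0.44187481 0.03949507 0.08      ]]
0.085 [[0.44301905 0.03969212 0.085     ]]
[283.90071869 182.84475327] ((55.30253982543945, 59.166988372802734), 86.46602630615234)
```

Call:
arm_command(travel=[[-0.03, -0.006, -0.08], [-0.06, -0.012, -0.17], [-0.076, -0.015, -0.25], [-0.076, -0.015, -0.289], [-0.076, -0.015, -0.289], [-0.076, -0.015, -0.289]], delta_rot=[[0.012, -0.11, 0], [0.023, -0.221, 0], [0.023, -0.221, 0], [0.023, -0.221, 0], [0.023, -0.221, 0], [0.023, -0.221, 0]])

```text
time_s: 7.82
tcp_pos: [0.417, 0.033, 0.1577]
eef_rot: [-179.7, -18.6, 6.5]
contact_force: [-1.2, 0.2, 0.8]
gripper_width: 0.0879
gripper_force: 0.0
```

```bash
cat > dial.py <<'E'
from h import *
import sys
w=cap('wrist',sys.argv[1]);s=r.get_state();print(s['tcp_pos'],s['eef_rot'],s['joints'].round(1),s['time_s'],s['contact_force'].round(1))
D0=np.load('dial.npz');H,up,ey,n=[D0[k] for k in('H','up','ey','n')]
uv=proj(w,[H])[0];print('pred hub',uv)
h=cv2.cvtColor(w['img'],cv2.COLOR_RGB2HSV).astype(int)
m=((h[...,1]>110)&(h[...,0]>8)&(h[...,0]<28)&(h[...,2]>110)).astype(np.uint8)
yy,xx=np.mgrid[:420,:560]; m[(xx-uv[0])**2+(yy-uv[1])**2>22**2]=0
k,l,st,ce=cv2.connectedComponentsWithStats(m); i=1+np.argmax(st[1:,4]);p=ce[i];print('hub px',p,st[i])
f=w['K'][0,0]; 
g=h[...,2]; m=(g<60).astype(np.uint8); m[(xx-p[0])**2+(yy-p[1])**2>75**2]=0
cs=[c for c in cv2.findContours(m,0,2)[0] if cv2.contourArea(c)>1000]
for c in cs: e=cv2.fitEllipse(c);print('ring',e,cv2.boundingRect(c),f)
E
python3 dial.py wrist5
```

```text
[0.41707729 0.03308174 0.15790748] [-179.65078186  -18.656724      6.54267582] [ 39.7 -11.8 -58.2  20.4 -29.2  40.4] 7.875 [-0.5  0.2  0.6]
pred hub [278.68112535 233.59618395]
hub px [277.03030303 234.06060606] [273 230   9   9  66]
ring ((277.25946044921875, 230.04873657226562), (85.19324493408203, 86.63001251220703), 94.2235336303711) (234, 187, 88, 86) 358.25485805133513
```

Run:
```python
from h import *
w=load('wrist5');v=load('wrist3');D=np.load('dial.npz');H,n=D['H'],D['n']
print('depth H',w['R'][2]@H+w['t'][2], 'n.view',n@w['R'][2])
px=[(v,[284.04,187.35]),(w,[277.03,234.06]),(load('scene3'),[321.,218.2]),(load('side3'),[325.6,234.1])]
O=[];Q=[]
for c,p in px:
    o,d=ray(c,[p]);O.append(o);Q.append(d[0]/np.linalg.norm(d[0]))
A=sum(np.eye(3)-np.outer(d,d) for d in Q);b=sum((np.eye(3)-np.outer(d,d))@o for o,d in zip(O,Q))
H2=np.linalg.solve(A,b);print(H2,[np.linalg.norm(np.cross(H2-o,d)).round(4) for o,d in zip(O,Q)])
for dep in(.25,.255,.26,.265,.27,.275):
  o,d=ray(w,[[277.03,234.06]]);print(dep,o+d[0]*dep/(w['R'][2]@d[0]))
s=r.get_state();print(Ro.from_euler('xyz',s['eef_rot'],degrees=True).as_matrix()[:,2])
```

```text
depth H 0.25626372582390555 n.view -0.9501241184369464
[0.43779006 0.03810493 0.0582727 ] [np.float64(0.001), np.float64(0.001), np.float64(0.002), np.float64(0.0004)]
0.25 [0.43726571 0.03870499 0.06456798]
0.255 [0.43708819 0.03874422 0.05956016]
0.26 [0.43691067 0.03878346 0.05455233]
0.265 [0.43673315 0.0388227  0.04954451]
0.27 [0.43655563 0.03886194 0.04453669]
0.275 [0.43637811 0.03890118 0.03952887]
[ 0.31711367  0.04250475 -0.94743457]
```

Call:
arm_command(travel=[[0.015, 0.001, -0.045], [0.031, 0.002, -0.087], [0.031, 0.002, -0.087], [0.031, 0.002, -0.087]], delta_rot=[[0, 0, 0], [0, 0, 0], [0, 0, 0], [0, 0, 0]])

```text
time_s: 8.38
tcp_pos: [0.4403, 0.0321, 0.1241]
eef_rot: [-179.1, -17.7, 6.6]
contact_force: [-0.7, -0.1, -0.1]
gripper_width: 0.0873
gripper_force: 0.0
```

Run:
```python
from h import *
s=r.get_state();print(s['tcp_pos'],s['eef_rot'],s['joints'].round(1),s['time_s']);print(Ro.from_euler('xyz',s['eef_rot'],degrees=True).as_matrix()[:,2])
```

```text
[0.44034145 0.03207253 0.12411529] [-179.06379943  -17.69296256    6.55709956] [ 35.   -4.8 -58.2  20.6 -21.7  43.5] 8.375
[ 0.30002188  0.05093273 -0.95257164]
```

Elbow joint 3 sits at its limit. I'll fit a small kinematic model to the recorded joint/pose samples to see which tilts can be reached at the dial.

```bash
cat > kin.py <<'E'
import numpy as np
from scipy.optimize import least_squares
from scipy.spatial.transform import Rotation as Ro
S=[([84.2291,20.5839,.6482,-.0146,-70.1342,-16.5071],[.25578565,.6243188,.24483506],[179.929,-.0067,-22.283]),
([53.8395,11.3684,-18.362,-.0025,-60.2582,36.3007],[.46239274,.30765991,.19964049],[-179.989,-.005,.139]),
([23.70256,14.54966,-8.86255,-.02355,-66.61458,72.9081],[.60479341,.05619602,.23778518],[-179.987,.032,6.601]),
([30.95094,-3.22849,-22.32621,.0059,-70.9507,65.55033],[.44505501,.04321144,.28874229],[179.975,.0418,6.503]),
([39.7,-11.8,-58.2,20.4,-29.2,40.4],[.41707729,.03308174,.15790748],[-179.65,-18.657,6.543]),
([35.,-4.8,-58.2,20.6,-21.7,43.5],[.44034145,.03207253,.12411529],[-179.064,-17.693,6.557])]
def fk(q,p,s4=1):
    h,a1,L2,a3,L4,d6,off=p
    R=lambda a,t:Ro.from_euler(a,t,degrees=True).as_matrix()
    q=np.array(q,float)
    A=R('z',q[0]); B=A@R('y',q[1]); C=B@R('y',-q[2]); D=C@R('x',s4*q[3]); E=D@R('y',-q[4])
    # forearm along C x; tool z along E x
    T=E@R('x',-q[5])
    pos=A@[a1,0,h]+B@[0,0,L2]+C@[L4,0,a3]+E@[d6,off,0]
    # tool axes: z=T x ; choose tool x,y by const
    return pos,T
if __name__=='__main__':
    for s4 in(1,-1):
        f=lambda p:np.concatenate([(fk(q,p,s4)[0]-np.array(x))*(1 if i<4 else .3) for i,(q,x,_) in enumerate(S)])
        o=least_squares(f,[.25,0,.5,0,.5,.3,-.19]);print(s4,o.x.round(4),(f(o.x)*1000).round(1))
        for q,x,e in S: print((Ro.from_euler('xyz',e,degrees=True).as_matrix()[:,2]-fk(q,o.x,s4)[1][:,0]).round(3),end=' ')
        print()
E
python3 kin.py
```

```text
1 [-0.043   0.1736  0.5592  0.0706  0.2549  0.2209 -0.1944] [  1.4 -13.4  -5.7  13.4  13.8  19.6   0.8  -2.8   3.2   3.   -1.2 -11.
 -28.9  13.6 -13.6 -21.8  11.5  -7.1]
[-0.  0.  0.] [-0.  0.  0.] [-0.     0.001  0.   ] [ 0. -0. -0.] [ 0.217 -0.261  0.   ] [ 0.148 -0.214 -0.   ] 
-1 [ 1.987e-01 -3.000e-04  6.017e-01 -1.000e-04  4.639e-01  3.588e-01
 -1.918e-01] [ 0.   0.   0.  -0.  -0.  -0.   0.  -0.  -0.  -0.  -0.   0.  -0.   0.1
 -0.  -0.   0.   0.1]
[-0. -0.  0.] [-0.  0.  0.] [-0.  0.  0.] [-0.  0. -0.] [0. 0. 0.] [-0.001 -0.001 -0.   ]
```

```bash
cat > ik.py <<'E'
from kin import *
P=[.1987,0,.6017,0,.4639,.3588,-.1918]
lo=np.array([-176,-82,-58.2,-173.8,-174.7]);hi=np.array([176,121.7,71.7,95.5,-.2])
H=np.array([.4375,.0385,.059]);y=np.radians(5.9)
def nrm(t,side=0):
    v=np.array([-np.sin(np.radians(t)),np.sin(np.radians(side)),0]);v[2]=np.sqrt(1-v@v)
    return Ro.from_euler('z',5.9,degrees=True).apply(v)
def sols(X,n,N=60,seed=0):
    g=np.random.default_rng(seed);out=[]
    def f(q):
        p,T=fk([*q,0],P,-1);return np.r_[(p-X)*5,T[:,0]+n]
    for i in range(N):
        o=least_squares(f,lo+(hi-lo)*g.random(5),bounds=(lo,hi),max_nfev=60)
        if o.cost<1e-8 and not any(np.abs(o.x-a).max()<1 for a in out): out.append(o.x)
    return out
if __name__=='__main__':
    n=nrm(20)
    for t in(20,17,14,10):
        for so in(.002,.05):
            print(t,so,[s.round(1).tolist() for s in sols(H+so*n,nrm(t))])
E
time python3 ik.py
```

```text
20 0.002 []
20 0.05 []
17 0.002 []
17 0.05 []
14 0.002 []
14 0.05 [[37.7, -3.2, -58.2, 18.1, -24.2]]
10 0.002 [[34.6, 5.8, -54.9, 13.5, -21.0]]
10 0.05 [[36.5, -1.0, -52.2, 10.0, -30.5]]
real	0m14.948s
user	0m15.471s
sys	0m0.144s
```

```bash
cat > ik2.py <<'E'
from ik import *
n=nrm(20); up=np.cross(Ro.from_euler('z',5.9,degrees=True).apply([0,1,0]),n)
def mdir(phi,mag): # tool back-axis: n tipped mag deg toward uphill direction rotated phi about n
    d=Ro.from_rotvec(np.radians(phi)*n).apply(up); return n*np.cos(np.radians(mag))+d*np.sin(np.radians(mag))
def track(X,m,q0):
    f=lambda q:(lambda pT:np.r_[(pT[0]-X)*5,pT[1][:,0]+m])(fk([*q,0],P,-1))
    o=least_squares(f,np.clip(q0,lo+.01,hi-.01),bounds=(lo,hi),max_nfev=100);return o.x,o.cost
if __name__=='__main__':
    for so in(.002,.006):
        X=H+so*n
        for phi in(90,60,30,15,0,-15,-30,-60,-90,-120,180,120):
            q=np.array([34.6,5.8,-54.9,13.5,-21.]);best=None
            for mag in np.arange(2,26,1):
                q1,c=track(X,mdir(phi,mag),q)
                if c<1e-9: best=(mag,q1.round(1).tolist());break
            print(so,phi,best)
E
python3 ik2.py
```

```text
0.002 90 None
0.002 60 None
0.002 30 (np.int64(13), [37.5, 6.7, -57.8, 25.9, -23.6])
0.002 15 (np.int64(10), [35.7, 5.7, -58.0, 22.1, -19.9])
0.002 0 (np.int64(9), [34.7, 5.4, -56.8, 16.4, -18.9])
0.002 -15 (np.int64(8), [33.8, 4.9, -56.7, 13.3, -17.0])
0.002 -30 (np.int64(7), [33.2, 4.3, -58.0, 13.3, -14.1])
0.002 -60 (np.int64(8), [31.4, 4.1, -55.3, 2.2, -13.2])
0.002 -90 (np.int64(9), [31.1, 3.3, -58.0, 1.0, -6.8])
0.002 -120 (np.int64(14), [26.8, 3.1, -52.6, -23.4, -5.3])
0.002 180 (np.int64(23), [-8.6, 3.4, -46.7, -102.6, -10.1])
0.002 120 None
0.006 90 None
0.006 60 None
0.006 30 (np.int64(13), [37.8, 6.2, -57.5, 25.0, -24.4])
0.006 15 (np.int64(10), [36.0, 5.1, -57.7, 21.2, -20.8])
0.006 0 (np.int64(9), [34.9, 4.8, -56.5, 15.8, -19.8])
0.006 -15 (np.int64(8), [34.0, 4.3, -56.4, 12.8, -17.9])
0.006 -30 (np.int64(7), [33.4, 3.7, -57.6, 12.6, -15.0])
0.006 -60 (np.int64(8), [31.5, 3.5, -55.2, 2.3, -14.0])
0.006 -90 (np.int64(9), [31.2, 2.6, -58.0, 1.3, -7.5])
0.006 -120 (np.int64(14), [28.0, 2.3, -54.0, -20.2, -4.5])
0.006 180 (np.int64(23), [-3.9, 2.3, -46.0, -97.8, -6.7])
0.006 120 None
```

The model fits to 0.1 mm. The full 20° tilt is beyond joint 3's range, but a grip tipped 10° about the closing line works over the whole turn (phi −10 to −90). First I'll back off to a reachable pose.

Call:
arm_command(travel=[[0, 0, 0.06], [0, 0, 0.06], [0, 0, 0.06]], delta_rot=[[-0.011, 0.111, 0], [-0.011, 0.111, 0], [-0.011, 0.111, 0]])

```text
time_s: 8.75
tcp_pos: [0.4418, 0.0332, 0.1553]
eef_rot: [-178.8, -7.8, 6.5]
contact_force: [0.3, 0.1, 0.2]
gripper_width: 0.0875
gripper_force: 0.0
```

```bash
cat > plan.py <<'E'
from ik2 import *
from plant import r
eyv=Ro.from_euler('z',5.9,degrees=True).apply([0,1,0])
def Rt(phi,mag):
    m=mdir(phi,mag); z=-m; y=-Ro.from_rotvec(np.radians(phi)*n).apply(eyv); x=np.cross(y,z); return np.c_[x,y,z]
def go(X,R):
    s=r.get_state();R0=Ro.from_euler('xyz',s['eef_rot'],degrees=True)
    rv=np.degrees((Ro.from_matrix(R)*R0.inv()).as_rotvec())
    print('travel',((X-s['tcp_pos'])/.5).round(4),'rot',(rv/90).round(4))
    return s
E
python3 - <<'E'
from plan import *
s=go(H+.04*n,Rt(-10,10));print(s['tcp_pos'],s['eef_rot'],s['joints'].round(1),s['time_s'])
for so in(.04,.003):print(track(H+so*n,mdir(-10,10),s['joints'][:5]))
go(H+.003*n,Rt(-10,10)); print('n',n)
E
```

```text
travel [-0.0359  0.0078 -0.1175] rot [ 0.0252 -0.0201 -0.1139]
[0.44184188 0.0332156  0.15534168] [-178.79564671   -7.8449979     6.50382413] [ 32.   -1.7 -41.6   3.4 -42.5  62.3] 8.75
(array([ 34.79090439,   0.40257184, -51.54847507,   7.06609375,
       -28.49818598]), np.float64(1.2792278023694391e-20))
(array([ 33.5727067 ,   5.71668149, -53.23889333,   8.65893031,
       -21.46519288]), np.float64(7.462419097592531e-26))
travel [-0.0107  0.0104 -0.187 ] rot [ 0.0252 -0.0201 -0.1139]
n [-0.3402084  -0.03515712  0.93969262]
```

Call:
arm_command(travel=[[-0.018, 0.004, -0.06], [-0.036, 0.008, -0.1], [-0.036, 0.008, -0.1175], [-0.036, 0.008, -0.1175]], delta_rot=[[0.012, -0.01, -0.06], [0.025, -0.02, -0.114], [0.025, -0.02, -0.114], [0.025, -0.02, -0.114]])

```text
time_s: 9.25
tcp_pos: [0.4224, 0.0362, 0.095]
eef_rot: [-176.7, -9.5, -3.9]
contact_force: [-0.2, -0.8, 0.7]
gripper_width: 0.0879
gripper_force: 0.0
```

```bash
python3 dial.py wrist6
python3 - <<'E'
from plan import *
s=go(H+.003*n,Rt(-10,10));print(s['joints'].round(1))
E
```

```text
[0.42308796 0.03650914 0.09551765] [-176.66461999   -9.54628282   -3.93395072] [ 34.8   0.5 -51.5   7.  -28.6  45.7] 9.3 [-0.3  1.3 -0.8]
pred hub [281.05015085 237.75357748]
hub px [278.95867769 238.98347107] [273 233  13  12 121]
ring ((278.7315979003906, 230.72792053222656), (110.96306610107422, 116.90277862548828), 88.8515625) (220, 175, 119, 111) 358.25485805133513
travel [ 0.0268  0.0038 -0.0674] rot [ 0.0012 -0.0018 -0.0015]
[ 34.8   0.5 -51.5   7.  -28.6  45.7]
```

Call:
arm_command(travel=[[0.01, 0.002, -0.025], [0.02, 0.003, -0.05], [0.027, 0.004, -0.067], [0.027, 0.004, -0.067]], delta_rot=[[0, 0, 0], [0, 0, 0], [0, 0, 0], [0, 0, 0]])

```text
time_s: 9.8
tcp_pos: [0.4363, 0.0382, 0.0613]
eef_rot: [-176.7, -9.5, -4.0]
contact_force: [-0.5, 0.7, 0.5]
gripper_width: 0.0878
gripper_force: 0.0
```

Call:
arm_command(travel=[[0, 0, 0], [0, 0, 0], [0, 0, 0], [0, 0, 0], [0, 0, 0]], delta_rot=[[0, 0, 0], [0, 0, 0], [0, 0, 0], [0, 0, 0], [0, 0, 0]], grip=0.5, newtons=12)

```text
time_s: 10.42
tcp_pos: [0.4357, 0.0376, 0.0617]
eef_rot: [-176.7, -9.5, -4.1]
contact_force: [0.5, -5.4, 3.1]
gripper_width: 0.0617
gripper_force: 12.0
```

Call:
arm_command(travel=[[0, 0, 0], [0, 0, 0], [0, 0, 0], [0, 0, 0], [0, 0, 0], [0, 0, 0], [0, 0, 0], [0, 0, 0], [0, 0, 0], [0, 0, 0], [0, 0, 0]], delta_rot=[[0.02, 0.002, -0.056], [0.041, 0.004, -0.113], [0.061, 0.006, -0.169], [0.082, 0.008, -0.226], [0.102, 0.0105, -0.282], [0.122, 0.0126, -0.338], [0.143, 0.015, -0.395], [0.163, 0.017, -0.451], [0.184, 0.019, -0.508], [0.204, 0.021, -0.564], [0.204, 0.021, -0.564]])

```text
time_s: 11.8
tcp_pos: [0.4363, 0.0383, 0.0619]
eef_rot: [-162.1, 1.1, -56.3]
contact_force: [-0.6, -0.6, 3.0]
gripper_width: 0.0618
gripper_force: 12.0
```

```bash
cat > ang.py <<'E'
from h import *
import sys
w=cap('wrist',sys.argv[1]);s=r.get_state();print(s['tcp_pos'],s['eef_rot'],s['time_s'])
D0=np.load('dial.npz');up,ey,n=[D0[k] for k in('up','ey','n')];H=np.array([.4375,.0387,.059])
uv=proj(w,[H])[0]
h=cv2.cvtColor(w['img'],cv2.COLOR_RGB2HSV).astype(int);yy,xx=np.mgrid[:420,:560]
m=((h[...,1]>110)&(h[...,0]>8)&(h[...,0]<28)&(h[...,2]>110)).astype(np.uint8);m[(xx-uv[0])**2+(yy-uv[1])**2>22**2]=0
k,l,st,ce=cv2.connectedComponentsWithStats(m);p=ce[1+np.argmax(st[1:,4])] if k>1 else uv;print(uv,p)
Hc=onplane(w,[p],H,n)[0]
g=(np.arange(400)-200)*.00019;X,Y=np.meshgrid(g,g)
q=proj(w,(Hc-Y[...,None]*up-X[...,None]*ey).reshape(-1,3)).reshape(400,400,2).astype(np.float32)
R=cv2.remap(w['img'],q[...,0],q[...,1],2);cv2.imwrite('pics/'+sys.argv[1]+'_d.png',R[:,:,::-1])
G=cv2.cvtColor(R,cv2.COLOR_RGB2GRAY)
pol=cv2.warpPolar(G,(120,720),(200,200),120,cv2.WARP_POLAR_LINEAR) # radius px, angle from +x clockwise in image
a=(np.arange(720)/2+90+180)%360-180 # clockwise from up
for nm,(r0,r1) in{'pointer(8-15mm)':(45,80),'bar(18-22)':(92,116)}.items():
    v=255-pol[:,r0:r1].mean(1).astype(float);v=cv2.GaussianBlur(v.reshape(-1,1),(1,5),0)[:,0];idx=[i for i in np.argsort(-v)]
    out=[]
    for i in idx:
        if all(abs((a[i]-b+180)%360-180)>8 for b,_ in out): out.append((a[i],v[i].round()))
        if len(out)==4:break
    print(nm,out)
E
python3 ang.py wrist7
```

```text
[0.43624814 0.03835015 0.06186195] [-162.17017964    1.0240343   -56.20971896] 11.85
[279.25083729 282.74229944] [279.29069767 284.34302326]
pointer(8-15mm) [(np.float64(70.5), np.float64(166.0)), (np.float64(-82.0), np.float64(155.0)), (np.float64(-152.0), np.float64(155.0)), (np.float64(-143.5), np.float64(150.0))]
bar(18-22) [(np.float64(78.5), np.float64(226.0)), (np.float64(69.0), np.float64(200.0)), (np.float64(178.5), np.float64(169.0)), (np.float64(-50.5), np.float64(168.0))]
```

Run:
```python
from h import *
w=cv2.imread('pics/wrist7.png');d=cv2.imread('pics/wrist7_d.png')
o=np.zeros((400,800,3),np.uint8);o[:,:400]=cv2.resize(w[190:330,209:349],(400,400),interpolation=2);o[:,400:]=d
cv2.imwrite('pics/v7.png',o)
```

```text
(no output)
```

View pics/v7.png

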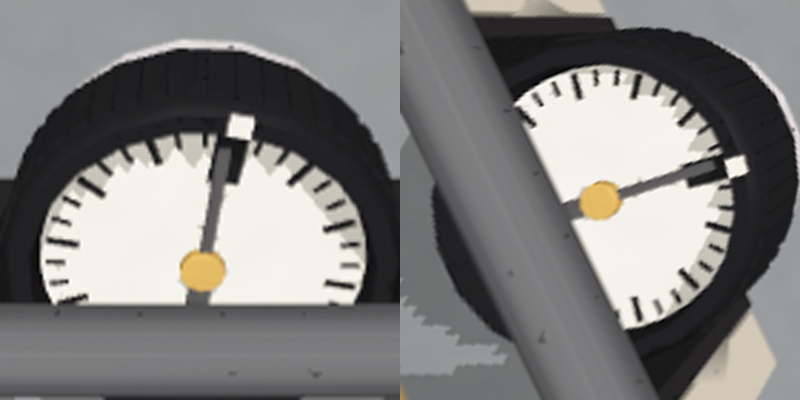

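The zero bar now lies almost under the pointer, and the notch is beside the tip at (735,166) in the unrolled view. I'll let go, back off along the tool, and then read it looking along the dial axis.

Call:
arm_command(travel=[[0, 0, 0], [0, 0, 0], [0, 0, 0], [-0.01, -0.007, 0.038], [-0.02, -0.015, 0.076], [-0.02, -0.015, 0.076], [-0.02, -0.01, 0.15]], delta_rot=[[0, 0, 0], [0, 0, 0], [0, 0, 0], [0, 0, 0], [0, 0, 0], [0, 0, 0], [0, 0, 0]], grip=1)

```text
time_s: 12.72
tcp_pos: [0.4245, 0.0326, 0.1344]
eef_rot: [-162.5, 1.1, -56.4]
contact_force: [1.2, 0.3, -0.6]
gripper_width: 0.0875
gripper_force: 0.0
```

Run:
```python
from plan import *
s=go(np.array([.419,.0366,.183]),Ro.from_euler('xyz',[180,0,-174],degrees=True).as_matrix());print(s['tcp_pos'],s['eef_rot'],s['joints'].round(1),s['time_s'])
```

```text
travel [-0.0109  0.0081  0.0972] rot [ 0.0855  0.2168 -1.2934]
[0.42445654 0.03255699 0.13442392] [-162.52354732    1.12764323  -56.35964131] [ 28.7  -5.1 -46.9  -5.  -31.    8.7] 12.725
```

Call:
arm_command(travel=[[-0.011, 0.008, 0.097], [-0.011, 0.008, 0.097], [-0.011, 0.008, 0.097], [-0.011, 0.008, 0.097], [-0.011, 0.008, 0.097], [-0.011, 0.008, 0.097]], delta_rot=[[0.043, 0.108, -0.647], [0.043, 0.108, -0.647], [0.043, 0.108, -0.647], [0.043, 0.108, -0.647], [0.043, 0.108, -0.647], [0.043, 0.108, -0.647]])

```text
time_s: 13.48
tcp_pos: [0.4204, 0.0376, 0.1842]
eef_rot: [-171.3, 5.4, -115.5]
contact_force: [-0.4, 0.4, 0.5]
gripper_width: 0.0876
gripper_force: 0.0
```

Call:
arm_command(travel=[[0, 0, 0], [0, 0, 0], [0, 0, 0], [0, 0, 0], [0, 0, 0], [0, 0, 0], [0, 0, 0]], delta_rot=[[0.043, 0.108, -0.647], [0.043, 0.108, -0.647], [0.043, 0.108, -0.647], [0.043, 0.108, -0.647], [0.043, 0.108, -0.647], [0.043, 0.108, -0.647], [0.043, 0.108, -0.647]])

```text
time_s: 14.35
tcp_pos: [0.4207, 0.0374, 0.1841]
eef_rot: [-179.6, -0.1, -174.0]
contact_force: [0.3, -0.2, 1.2]
gripper_width: 0.0877
gripper_force: 0.0
```

```bash
python3 ang.py wrist8
python3 - <<'E'
from h import *
w=load('wrist8');D0=np.load('dial.npz');H=np.array([.4375,.0387,.059]);o=-w['R'].T@w['t'];v=(o-H)/np.linalg.norm(o-H);print('obliq',np.degrees(np.arccos(v@D0['n'])))
G=cv2.cvtColor(cv2.imread('pics/wrist8_d.png'),cv2.COLOR_BGR2GRAY)
pol=cv2.warpPolar(G,(120,720),(200,200),120,0)
a=(np.arange(720)/2+90+180)%360-180
for rr in range(40,124,6):
    row=pol[:,rr:rr+6].mean(1);print(rr,[int(row[np.argmin(abs(a-t))]) for t in range(56,92,2)])
E
```

```text
[0.42056961 0.03723575 0.18426081] [-1.79605974e+02 -5.06358906e-02 -1.73895214e+02] 14.4
[278.37047668 229.46593726] [278.44444444 229.35185185]
pointer(8-15mm) [(np.float64(72.5), np.float64(163.0)), (np.float64(-104.5), np.float64(86.0)), (np.float64(-113.0), np.float64(71.0)), (np.float64(-96.0), np.float64(30.0))]
bar(18-22) [(np.float64(78.5), np.float64(222.0)), (np.float64(70.0), np.float64(167.0)), (np.float64(44.5), np.float64(98.0)), (np.float64(-165.5), np.float64(96.0))]
obliq 0.5021939903238539
40 [239, 238, 231, 218, 190, 158, 127, 103, 85, 84, 110, 153, 201, 235, 239, 238, 241, 240]
46 [240, 242, 242, 233, 210, 179, 138, 108, 92, 97, 138, 175, 209, 234, 242, 239, 240, 239]
52 [239, 239, 241, 242, 230, 191, 146, 104, 86, 94, 135, 202, 231, 235, 240, 239, 239, 239]
58 [239, 239, 240, 241, 228, 199, 152, 116, 91, 106, 149, 205, 236, 239, 238, 239, 239, 239]
64 [239, 239, 238, 240, 243, 216, 164, 116, 90, 96, 130, 181, 225, 240, 238, 239, 239, 239]
70 [239, 239, 238, 241, 239, 221, 177, 128, 97, 108, 167, 211, 237, 240, 239, 239, 239, 239]
76 [239, 239, 238, 241, 239, 216, 159, 106, 89, 119, 163, 205, 220, 228, 232, 238, 239, 239]
82 [239, 239, 240, 239, 213, 164, 111, 88, 87, 88, 80, 86, 94, 142, 201, 240, 239, 240]
88 [240, 236, 231, 241, 235, 189, 117, 84, 91, 82, 60, 41, 33, 132, 227, 240, 239, 240]
94 [240, 216, 202, 223, 247, 216, 131, 85, 90, 83, 55, 39, 52, 160, 246, 240, 239, 239]
100 [217, 197, 193, 199, 230, 199, 120, 87, 90, 79, 54, 31, 55, 153, 236, 241, 242, 236]
106 [199, 195, 196, 195, 204, 195, 127, 87, 91, 78, 46, 26, 48, 172, 236, 222, 214, 204]
112 [172, 196, 196, 193, 162, 155, 128, 81, 84, 70, 41, 32, 77, 169, 147, 171, 193, 197]
118 [132, 196, 198, 187, 123, 164, 143, 78, 51, 49, 39, 26, 81, 149, 104, 163, 193, 198]
```

Run:
```python
from h import *
D0=np.load('dial.npz');up,ey,n=[D0[k] for k in('up','ey','n')];H=np.array([.4375,.0387,.059])
def pol(fn,p):
    w=load(fn);Hc=onplane(w,[p],H,n)[0];th=np.radians(np.arange(-180,180,.5));rr=np.array([16,17,18,19,20,21,22,23])*1e-3
    X=Hc+rr[None,:,None]*(np.cos(th)[:,None,None]*up-np.sin(th)[:,None,None]*ey)
    q=proj(w,X.reshape(-1,3)).reshape(len(th),len(rr),2).astype(np.float32)
    return np.degrees(th),cv2.remap(cv2.cvtColor(w['img'],cv2.COLOR_RGB2GRAY),q[...,0],q[...,1],1)
for fn,p,c in(('wrist5',[277.03,234.06],19),('wrist6',[278.96,238.98],19),('wrist8',[278.44,229.35],75)):
    t,v=pol(fn,p);print(fn,'bar edges (gray<130)')
    for j in range(1,7):
        s=(abs(t-c)<14); x=t[s][v[s,j]<130]; print('  r',16+j,x.min() if len(x) else None,x.max() if len(x) else None,len(x)/2)
    s=abs(t-72)<12
    x=[(t[s][v[s,j]<130].min(),t[s][v[s,j]<130].max()) for j in(0,)];print('  pointer r16',x)
```

```text
wrist5 bar edges (gray<130)
  r 17 12.000000000000002 27.0 15.5
  r 18 12.5 27.0 15.0
  r 19 13.0 26.5 14.0
  r 20 13.0 26.5 14.0
  r 21 13.5 25.5 12.5
  r 22 14.0 29.999999999999996 12.5
  pointer r16 [(np.float64(68.5), np.float64(74.5))]
wrist6 bar edges (gray<130)
  r 17 12.5 27.0 15.0
  r 18 12.5 26.5 14.5
  r 19 12.5 26.5 14.5
  r 20 13.5 26.0 13.0
  r 21 13.5 25.5 12.5
  r 22 13.5 29.999999999999996 13.0
  pointer r16 [(np.float64(69.0), np.float64(75.0))]
wrist8 bar edges (gray<130)
  r 17 68.0 81.5 14.0
  r 18 68.5 81.5 13.5
  r 19 68.0 81.5 14.0
  r 20 68.0 81.5 14.0
  r 21 68.0 81.0 13.5
  r 22 68.5 84.5 13.5
  pointer r16 [(np.float64(67.5), np.float64(81.0))]
```

Looking along the axis (0.5° off): the bar spans 68–81.5° (centre 74.7°) and the pointer is at 72.4°. The ring is 2.3° too far, so I'll regrip and turn it back by that much.

Run:
```python
from plan import *
R=Rt(-20,10)@np.diag([-1,-1,1])
s=go(H+.045*n,R); print(((-.042*n)/.5).round(4), (n*2.3/90).round(4))
```

```text
travel [ 0.0032 -0.0006 -0.1659] rot [ 0.0731 -0.1042 -0.2169]
[ 0.0286  0.003  -0.0789] [-0.0087 -0.0009  0.024 ]
```

Call:
arm_command(travel=[[0.002, 0, -0.05], [0.003, 0, -0.11], [0.003, 0, -0.155], [0.003, 0, -0.166], [0.003, 0, -0.166]], delta_rot=[[0.035, -0.05, -0.11], [0.073, -0.104, -0.217], [0.073, -0.104, -0.217], [0.073, -0.104, -0.217], [0.073, -0.104, -0.217]])

```text
time_s: 15.02
tcp_pos: [0.4224, 0.0376, 0.1022]
eef_rot: [173.2, 8.8, 166.0]
contact_force: [-0.1, -0.2, -0.7]
gripper_width: 0.0876
gripper_force: 0.0
```

Run:
```python
from plan import *
R=Rt(-20,10)@np.diag([-1,-1,1])
s=go(H+.003*n,R);print(s['joints'].round(1),s['tcp_pos'])
```

```text
travel [ 0.0281  0.0017 -0.0808] rot [0.0002 0.0002 0.    ]
[  33.7   -0.5  -50.3    3.9  -29.2 -140.5] [0.42242567 0.03755009 0.10223942]
```

Call:
arm_command(travel=[[0.009, 0.001, -0.027], [0.019, 0.001, -0.055], [0.028, 0.002, -0.08], [0.028, 0.002, -0.08]], delta_rot=[[0, 0, 0], [0, 0, 0], [0, 0, 0], [0, 0, 0]])

```text
time_s: 15.52
tcp_pos: [0.4367, 0.0385, 0.0621]
eef_rot: [173.2, 8.8, 165.9]
contact_force: [-0.5, -0.0, 0.0]
gripper_width: 0.0876
gripper_force: 0.0
```

Call:
arm_command(travel=[[0, 0, 0], [0, 0, 0], [0, 0, 0], [0, 0, 0], [0, 0, 0], [0, 0, 0]], delta_rot=[[0, 0, 0], [0, 0, 0], [0, 0, 0], [0, 0, 0], [0, 0, 0], [0, 0, 0]], grip=0.5, newtons=12)

```text
time_s: 16.27
tcp_pos: [0.4357, 0.0377, 0.0622]
eef_rot: [173.2, 8.8, 165.8]
contact_force: [-1.1, -4.9, 6.4]
gripper_width: 0.0615
gripper_force: 12.0
```

Call:
arm_command(travel=[[0, 0, 0], [0, 0, 0], [0, 0, 0], [0, 0, 0]], delta_rot=[[-0.004, 0, 0.012], [-0.0087, -0.001, 0.024], [-0.0087, -0.001, 0.024], [-0.0087, -0.001, 0.024]])

```text
time_s: 16.77
tcp_pos: [0.4357, 0.0377, 0.0622]
eef_rot: [174.0, 9.1, 168.1]
contact_force: [-1.3, -5.2, 6.4]
gripper_width: 0.0616
gripper_force: 12.0
```

Call:
arm_command(travel=[[0, 0, 0], [0, 0, 0], [0, 0, 0], [-0.009, 0, 0.035], [-0.014, 0, 0.075], [-0.01, 0, 0.15], [-0.005, 0, 0.23], [-0.005, 0, 0.245], [-0.005, 0, 0.245]], delta_rot=[[0, 0, 0], [0, 0, 0], [0, 0, 0], [0, 0, 0], [0, 0, 0], [-0.035, 0.05, 0.11], [-0.073, 0.104, 0.2], [-0.073, 0.104, 0.2], [-0.073, 0.104, 0.2]], grip=1)

```text
time_s: 17.9
tcp_pos: [0.4335, 0.0384, 0.1842]
eef_rot: [-179.2, 0.1, -173.3]
contact_force: [-0.5, -0.4, -0.2]
gripper_width: 0.0875
gripper_force: 0.0
```

```bash
python3 ang.py wrist9
cat > bar.py <<'E'
from h import *
import sys
w=load(sys.argv[1]);D0=np.load('dial.npz');up,ey,n=[D0[k] for k in('up','ey','n')];H=np.array([.4375,.0387,.059])
h=cv2.cvtColor(w['img'],cv2.COLOR_RGB2HSV).astype(int);uv=proj(w,[H])[0];yy,xx=np.mgrid[:420,:560]
m=((h[...,1]>110)&(h[...,0]>8)&(h[...,0]<28)&(h[...,2]>110)).astype(np.uint8);m[(xx-uv[0])**2+(yy-uv[1])**2>22**2]=0
k,l,st,ce=cv2.connectedComponentsWithStats(m);p=ce[1+np.argmax(st[1:,4])]
Hc=onplane(w,[p],H,n)[0];th=np.radians(np.arange(50,95,.25))
for R in(11,12,13,14,18,19,20,21):
    X=Hc+R*1e-3*(np.cos(th)[:,None]*up-np.sin(th)[:,None]*ey);q=proj(w,X).astype(np.float32)
    v=cv2.remap(cv2.cvtColor(w['img'],cv2.COLOR_RGB2GRAY),q[:,0],q[:,1],1)[:,0];x=np.degrees(th)[v<130];print(R,x.min(),x.max(),(x.min()+x.max())/2)
o=-w['R'].T@w['t'];print('obliq',np.degrees(np.arccos((o-H)@n/np.linalg.norm(o-H))))
E
python3 bar.py wrist8;python3 bar.py wrist9
```

```text
[0.43278638 0.03804149 0.18361758] [-1.79127362e+02  4.63421568e-02 -1.73327917e+02] 17.95
[279.91078492 213.37654298] [279.875      213.30357143]
pointer(8-15mm) [(np.float64(72.5), np.float64(169.0)), (np.float64(-104.5), np.float64(94.0)), (np.float64(-113.0), np.float64(78.0)), (np.float64(-96.0), np.float64(39.0))]
bar(18-22) [(np.float64(77.0), np.float64(215.0)), (np.float64(68.5), np.float64(188.0)), (np.float64(43.0), np.float64(105.0)), (np.float64(103.0), np.float64(103.0))]
11 69.5 75.5 72.5
12 70.0 74.5 72.25
13 69.5 75.5 72.5
14 70.25 74.0 72.125
18 68.5 81.5 75.0
19 68.0 81.5 74.75
20 68.0 81.5 74.75
21 68.0 81.25 74.625
obliq 0.5021939903245797
11 69.0 75.25 72.125
12 69.5 75.5 72.5
13 69.25 75.0 72.125
14 69.25 75.0 72.125
18 66.25 80.0 73.125
19 66.5 80.25 73.375
20 66.5 80.0 73.25
21 66.0 79.75 72.875
obliq 2.562162895842432
```

Bar centre is 73.2° against the pointer at 72.2°. One more small correction is cheap.

Run:
```python
from plan import *
R=Rt(-20,10)@np.diag([-1,-1,1])
s=go(H+.045*n,R)
```

```text
travel [-0.0212 -0.0022 -0.1647] rot [ 0.079  -0.1031 -0.2226]
```

Call:
arm_command(travel=[[-0.01, -0.001, -0.05], [-0.021, -0.002, -0.11], [-0.021, -0.002, -0.155], [-0.021, -0.002, -0.165], [-0.012, -0.001, -0.191], [-0.002, -0.001, -0.219], [0.007, 0, -0.243], [0.007, 0, -0.243]], delta_rot=[[0.035, -0.05, -0.11], [0.079, -0.103, -0.222], [0.079, -0.103, -0.222], [0.079, -0.103, -0.222], [0.079, -0.103, -0.222], [0.079, -0.103, -0.222], [0.079, -0.103, -0.222], [0.079, -0.103, -0.222]])

```text
time_s: 18.95
tcp_pos: [0.437, 0.0381, 0.0624]
eef_rot: [173.3, 8.8, 166.1]
contact_force: [0.3, -0.1, 0.8]
gripper_width: 0.0876
gripper_force: 0.0
```

Call:
arm_command(travel=[[0, 0, 0], [0, 0, 0], [0, 0, 0], [0, 0, 0], [0, 0, 0], [0, 0, 0]], delta_rot=[[0, 0, 0], [0, 0, 0], [0, 0, 0], [0, 0, 0], [0, 0, 0], [0, 0, 0]], grip=0.5, newtons=12)

```text
time_s: 19.7
tcp_pos: [0.4364, 0.0374, 0.0631]
eef_rot: [173.3, 8.8, 166.1]
contact_force: [0.5, -5.6, 3.6]
gripper_width: 0.0618
gripper_force: 12.0
```

Call:
arm_command(travel=[[0, 0, 0], [0, 0, 0], [0, 0, 0], [0, 0, 0]], delta_rot=[[-0.003, 0, 0.008], [-0.0053, -0.0005, 0.0146], [-0.0053, -0.0005, 0.0146], [-0.0053, -0.0005, 0.0146]])

```text
time_s: 20.2
tcp_pos: [0.4364, 0.0374, 0.0631]
eef_rot: [173.8, 9.0, 167.5]
contact_force: [-0.3, -6.2, 4.4]
gripper_width: 0.0616
gripper_force: 12.0
```

Call:
arm_command(travel=[[0, 0, 0], [0, 0, 0], [0, 0, 0], [-0.009, 0, 0.035], [-0.014, 0, 0.075], [-0.02, 0, 0.15], [-0.03, 0, 0.23], [-0.03, 0, 0.245], [-0.03, 0, 0.245]], delta_rot=[[0, 0, 0], [0, 0, 0], [0, 0, 0], [0, 0, 0], [0, 0, 0], [-0.035, 0.05, 0.11], [-0.076, 0.104, 0.21], [-0.076, 0.104, 0.21], [-0.076, 0.104, 0.21]], grip=1)

```text
time_s: 21.32
tcp_pos: [0.422, 0.0385, 0.1852]
eef_rot: [-179.1, 0.1, -173.1]
contact_force: [-0.0, 0.5, -0.9]
gripper_width: 0.0878
gripper_force: 0.0
```

```bash
python3 ang.py wrist10; python3 bar.py wrist10
```

```text
[0.42135629 0.03808578 0.18456403] [-1.79059541e+02 -1.52742908e-02 -1.73062091e+02] 21.375
[278.31384486 226.9261684 ] [278.27777778 226.7037037 ]
pointer(8-15mm) [(np.float64(72.0), np.float64(165.0)), (np.float64(-105.5), np.float64(94.0)), (np.float64(-114.0), np.float64(69.0)), (np.float64(-97.0), np.float64(43.0))]
bar(18-22) [(np.float64(77.0), np.float64(215.0)), (np.float64(68.5), np.float64(189.0)), (np.float64(133.0), np.float64(100.0)), (np.float64(163.0), np.float64(95.0))]
11 68.75 74.75 71.75
12 68.75 74.5 71.625
13 69.25 75.25 72.25
14 69.5 73.5 71.5
18 66.0 80.0 73.0
19 66.5 79.75 73.125
20 65.75 79.75 72.75
21 66.25 79.25 72.75
obliq 0.7916707528364915
```

Call:
arm_command(travel=[[0.025, 0.002, -0.07], [0.049, 0.004, -0.13], [0.049, 0.004, -0.15], [0.049, 0.004, -0.15]], delta_rot=[[0, 0, 0], [0, 0, 0], [0, 0, 0], [0, 0, 0]])

```text
time_s: 21.88
tcp_pos: [0.4454, 0.0396, 0.1097]
eef_rot: [-179.0, -0.1, -173.0]
contact_force: [-0.0, -0.3, 0.4]
gripper_width: 0.088
gripper_force: 0.0
```

```bash
python3 ang.py wrist11; python3 bar.py wrist11
python3 - <<'E'
from h import *
a=cv2.imread('pics/wrist11_d.png')
cv2.imwrite('pics/v11.png',cv2.resize(a[100:230,200:340],(646,600),interpolation=2))
E
```

```text
[0.44601539 0.0399805  0.11057658] [-1.79013664e+02 -3.03625407e-02 -1.72993738e+02] 21.925
[278.88694567 233.07695794] [278.89908257 232.96330275]
pointer(8-15mm) [(np.float64(73.0), np.float64(187.0)), (np.float64(-104.0), np.float64(106.0)), (np.float64(-113.5), np.float64(106.0)), (np.float64(64.5), np.float64(66.0))]
bar(18-22) [(np.float64(77.5), np.float64(218.0)), (np.float64(68.5), np.float64(199.0)), (np.float64(43.0), np.float64(138.0)), (np.float64(-47.5), np.float64(133.0))]
11 67.0 76.75 71.875
12 67.75 76.25 72.0
13 68.25 75.75 72.0
14 68.5 75.25 71.875
18 66.0 80.0 73.0
19 66.5 80.25 73.375
20 66.25 79.75 73.0
21 66.5 79.75 73.125
obliq 0.7642871913320942
```

View pics/v11.png

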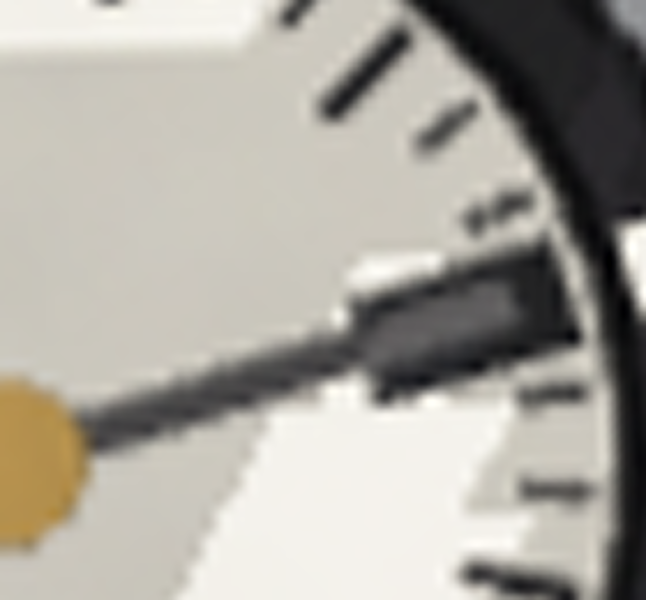

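Close up, the pointer lies over the bar, about 1.1° counter-clockwise of its centre. The grip winds up by about 1° before the ring follows, so one last correction commands 2.1° with a firmer grip.

Run:
```python
from plan import *
R=Rt(-20,10)@np.diag([-1,-1,1])
s=go(H+.045*n,R); print((n*2.1/90).round(4))
```

```text
travel [-0.0476 -0.0061 -0.0186] rot [ 0.0806 -0.1038 -0.2263]
[-0.0079 -0.0008  0.0219]
```

Call:
arm_command(travel=[[-0.024, -0.003, 0], [-0.048, -0.006, 0], [-0.048, -0.006, -0.019], [-0.038, -0.005, -0.045], [-0.028, -0.004, -0.073], [-0.02, -0.004, -0.097], [-0.02, -0.004, -0.097]], delta_rot=[[0.035, -0.05, -0.11], [0.08, -0.104, -0.22], [0.08, -0.104, -0.226], [0.08, -0.104, -0.226], [0.08, -0.104, -0.226], [0.08, -0.104, -0.226], [0.08, -0.104, -0.226]])

```text
time_s: 22.8
tcp_pos: [0.4366, 0.0383, 0.0624]
eef_rot: [173.2, 8.9, 166.0]
contact_force: [-0.3, -0.2, -0.1]
gripper_width: 0.0875
gripper_force: 0.0
```

Call:
arm_command(travel=[[0, 0, 0], [0, 0, 0], [0, 0, 0], [0, 0, 0], [0, 0, 0]], delta_rot=[[0, 0, 0], [0, 0, 0], [0, 0, 0], [0, 0, 0], [0, 0, 0]], grip=0.5, newtons=20)

```text
time_s: 23.42
tcp_pos: [0.4361, 0.0376, 0.0622]
eef_rot: [173.3, 8.9, 166.0]
contact_force: [-1.0, -5.1, 5.1]
gripper_width: 0.0616
gripper_force: 20.0
```

Call:
arm_command(travel=[[0, 0, 0], [0, 0, 0], [0, 0, 0], [0, 0, 0]], delta_rot=[[-0.004, 0, 0.011], [-0.0079, -0.0008, 0.0219], [-0.0079, -0.0008, 0.0219], [-0.0079, -0.0008, 0.0219]])

```text
time_s: 23.92
tcp_pos: [0.4361, 0.0376, 0.0622]
eef_rot: [174.0, 9.1, 168.1]
contact_force: [-0.9, -5.1, 5.2]
gripper_width: 0.0613
gripper_force: 20.0
```

Call:
arm_command(travel=[[0, 0, 0], [0, 0, 0], [0, 0, 0], [-0.009, 0, 0.035], [-0.014, 0, 0.075], [0, 0, 0.1], [0.02, 0.004, 0.1], [0.02, 0.004, 0.1], [0.02, 0.004, 0.1]], delta_rot=[[0, 0, 0], [0, 0, 0], [0, 0, 0], [0, 0, 0], [0, 0, 0], [-0.035, 0.05, 0.11], [-0.076, 0.104, 0.21], [-0.076, 0.104, 0.21], [-0.076, 0.104, 0.21]], grip=1)

```text
time_s: 25.05
tcp_pos: [0.446, 0.0401, 0.1114]
eef_rot: [-178.9, -0.0, -172.5]
contact_force: [-0.2, 0.2, -0.3]
gripper_width: 0.0877
gripper_force: 0.0
```

```bash
python3 ang.py wrist12; python3 bar.py wrist12
```

```text
[0.44574426 0.03996712 0.11150675] [-1.78916959e+02  8.66071713e-03 -1.72457615e+02] 25.1
[278.44450172 230.64330936] [278.4954955 230.3963964]
pointer(8-15mm) [(np.float64(72.5), np.float64(178.0)), (np.float64(-103.5), np.float64(107.0)), (np.float64(-113.0), np.float64(106.0)), (np.float64(-95.0), np.float64(63.0))]
bar(18-22) [(np.float64(67.5), np.float64(214.0)), (np.float64(76.5), np.float64(209.0)), (np.float64(-48.5), np.float64(134.0)), (np.float64(12.0), np.float64(132.0))]
11 68.0 75.75 71.875
12 68.75 74.25 71.5
13 69.25 75.0 72.125
14 69.5 75.0 72.25
18 64.5 78.75 71.625
19 65.0 78.5 71.75
20 65.0 78.25 71.625
21 65.0 78.25 71.625
obliq 0.6211094347478212
```

The bar is at 71.65° and the pointer at 71.9°, so it reads zero. Next: the reference carton goes back to the binder.

Run:
```python
from plan import *
go(np.array([.605,.0533,.24]),Ro.from_euler('xyz',[180,0,-173.5],degrees=True).as_matrix())
```

```text
travel [0.3185 0.0267 0.257 ] rot [ 0.0119  0.0016 -0.0116]
```

Call:
arm_command(travel=[[0, 0, 0.1], [0.03, 0.003, 0.2], [0.12, 0.01, 0.257], [0.22, 0.018, 0.257], [0.3, 0.025, 0.257], [0.3185, 0.0267, 0.257], [0.3185, 0.0267, 0.257], [0.3185, 0.0267, 0.257]], delta_rot=[[0.012, 0.002, -0.012], [0.012, 0.002, -0.012], [0.012, 0.002, -0.012], [0.012, 0.002, -0.012], [0.012, 0.002, -0.012], [0.012, 0.002, -0.012], [0.012, 0.002, -0.012], [0.012, 0.002, -0.012]])

```text
time_s: 26.1
tcp_pos: [0.6046, 0.0535, 0.2408]
eef_rot: [180.0, 0.0, -173.5]
contact_force: [-0.0, 1.0, 0.2]
gripper_width: 0.0877
gripper_force: 0.0
```

Call:
arm_command(travel=[[0, 0, -0.08], [0, 0, -0.17], [0, 0, -0.23], [0, 0, -0.255], [0, 0, -0.259], [0, 0, -0.259]], delta_rot=[[0, 0, 0], [0, 0, 0], [0, 0, 0], [0, 0, 0], [0, 0, 0], [0, 0, 0]])

```text
time_s: 26.85
tcp_pos: [0.6065, 0.0539, 0.1124]
eef_rot: [180.0, 0.1, -173.4]
contact_force: [0.6, -0.5, 0.9]
gripper_width: 0.0876
gripper_force: 0.0
```

Call:
arm_command(travel=[[0, 0, 0], [0, 0, 0], [0, 0, 0], [0, 0, 0], [0, 0, 0]], delta_rot=[[0, 0, 0], [0, 0, 0], [0, 0, 0], [0, 0, 0], [0, 0, 0]], grip=0, newtons=25)

```text
time_s: 27.48
tcp_pos: [0.6059, 0.0536, 0.1111]
eef_rot: [180.0, 0.0, -173.5]
contact_force: [0.5, -0.9, 0.4]
gripper_width: 0.055
gripper_force: 24.9
```

Call:
arm_command(travel=[[0, 0, 0.03], [0, 0, 0.11], [-0.01, 0.02, 0.2], [-0.06, 0.11, 0.24], [-0.13, 0.22, 0.24], [-0.2, 0.34, 0.24], [-0.26, 0.45, 0.24], [-0.293, 0.508, 0.22], [-0.293, 0.508, 0.15], [-0.293, 0.508, 0.05], [-0.293, 0.508, -0.05], [-0.293, 0.508, -0.1], [-0.293, 0.508, -0.113], [-0.293, 0.508, -0.117], [-0.293, 0.508, -0.119]], delta_rot=[[0, 0, 0], [0, 0, 0], [0, 0, 0], [0, 0, -0.02], [0, 0, -0.04], [0, 0, -0.06], [0, 0, -0.072], [0, 0, -0.072], [0, 0, -0.072], [0, 0, -0.072], [0, 0, -0.072], [0, 0, -0.072], [0, 0, -0.072], [0, 0, -0.072], [0, 0, -0.072]])

```text
time_s: 29.35
tcp_pos: [0.46, 0.3083, 0.0528]
eef_rot: [179.9, 0.1, -179.9]
contact_force: [1.1, 0.4, -5.5]
gripper_width: 0.0553
gripper_force: 24.9
```

Call:
arm_command(travel=[[0, 0, -0.002], [0, 0, -0.003], [0, 0, -0.004], [0, 0, -0.005]], delta_rot=[[0, 0, 0], [0, 0, 0], [0, 0, 0], [0, 0, 0]])

```text
time_s: 29.85
tcp_pos: [0.4596, 0.308, 0.0509]
eef_rot: [179.9, 0.1, -179.9]
contact_force: [-6.9, -2.1, 16.8]
gripper_width: 0.0552
gripper_force: 24.8
```

Call:
arm_command(travel=[[0, 0, 0.003], [0, 0, 0.003], [0, 0, 0.003], [0, 0, 0.06], [0, 0, 0.16], [0, -0.06, 0.28], [0, -0.17, 0.38], [0, -0.29, 0.4], [0, -0.41, 0.4], [0, -0.53, 0.4], [0, -0.65, 0.4], [-0.01, -0.77, 0.4], [-0.02, -0.89, 0.4]], delta_rot=[[0, 0, 0], [0, 0, 0], [0, 0, 0], [0, 0, 0], [0, 0, 0], [0, 0, 0.1], [0, 0, 0.2], [0, 0, 0.3], [0, 0, 0.4], [0, 0, 0.5], [0, 0, 0.6], [0, 0, 0.7], [0, 0, 0.8]], grip=1)

```text
time_s: 31.48
tcp_pos: [0.4509, -0.1216, 0.2492]
eef_rot: [-180.0, 0.0, -108.9]
contact_force: [1.0, -0.0, -0.0]
gripper_width: 0.0873
gripper_force: 0.0
```

Run:
```python
from plan import *
s=go(np.array([.4415,-.384,.2]),Ro.from_euler('xyz',[180,0,-90],degrees=True).as_matrix());print(s['tcp_pos'],s['eef_rot'],s['joints'].round(1),s['time_s'],s['gripper_width'])
```

```text
travel [-0.0189 -0.5249 -0.0985] rot [-1.000e-04  3.000e-04  2.097e-01]
[ 0.45094363 -0.12156626  0.24924702] [-1.79973987e+02  1.34069749e-02 -1.08872614e+02] [  9.2   0.4 -24.1   0.  -65.5 -28. ] 31.475 0.08729790501779397
```

Call:
arm_command(travel=[[-0.005, -0.12, -0.02], [-0.01, -0.24, -0.04], [-0.015, -0.36, -0.07], [-0.019, -0.47, -0.09], [-0.019, -0.525, -0.098], [-0.019, -0.525, -0.098], [-0.019, -0.525, -0.098]], delta_rot=[[0, 0, 0.07], [0, 0, 0.14], [0, 0, 0.21], [0, 0, 0.21], [0, 0, 0.21], [0, 0, 0.21], [0, 0, 0.21]])

```text
time_s: 32.35
tcp_pos: [0.4417, -0.3819, 0.1999]
eef_rot: [180.0, 0.0, -90.3]
contact_force: [0.1, 0.7, 0.3]
gripper_width: 0.0879
gripper_force: 0.0
```

Run:
```python
from h import *
w=cap('wrist','wrist13');s=r.get_state();print(s['tcp_pos'],s['eef_rot'],s['time_s'])
uv=proj(w,[[.4415,-.384,.041]])[0];print(uv)
h=cv2.cvtColor(w['img'],cv2.COLOR_RGB2HSV).astype(int)
# tape strip (dark brown, saturated)
for thr in(110,120,130):
    m=((h[...,1]>thr)&(h[...,2]>60)&(h[...,2]<175)&(h[...,0]<20)).astype(np.uint8);m[255:]=0
    m=cv2.morphologyEx(m,cv2.MORPH_OPEN,np.ones((3,3)))
    for c in cv2.findContours(m,0,2)[0]:
        if cv2.contourArea(c)>600: print(thr,'tape',cv2.boundingRect(c),cv2.minAreaRect(c),onz(w,[cv2.minAreaRect(c)[0]],.041)[0].round(4))
u,v=map(int,uv)
for dv in(-30,0,30): print('row',v+dv,[ (x,h[v+dv,x].tolist()) for x in range(u-60,u+61,8)])
print('col',[ (y,h[y,u-25].tolist()) for y in range(v-80,min(v+80,260),8)])
```

```text
[ 0.44187421 -0.38157463  0.2001556 ] [ 1.79998450e+02  5.80954380e-03 -9.02378944e+01] 32.4
[278.86091481 193.45157184]
110 tape (0, 140, 34, 115) ((16.5, 197.0), (114.0, 33.0), 90.0) [ 0.6726 -0.3823  0.041 ]
110 tape (267, 136, 40, 102) ((285.9454040527344, 186.9641571044922), (30.261882781982422, 100.5418930053711), 6.709836959838867) [ 0.4354 -0.3897  0.041 ]
120 tape (0, 140, 34, 115) ((16.5, 197.0), (114.0, 33.0), 90.0) [ 0.6726 -0.3823  0.041 ]
120 tape (267, 136, 40, 100) ((286.15838623046875, 185.96058654785156), (29.802268981933594, 98.23287200927734), 6.581944942474365) [ 0.4352 -0.3906  0.041 ]
130 tape (0, 140, 34, 115) ((16.5, 197.0), (114.0, 33.0), 90.0) [ 0.6726 -0.3823  0.041 ]
130 tape (267, 136, 40, 100) ((285.66925048828125, 185.6461639404297), (29.520265579223633, 97.6153335571289), 7.125016689300537) [ 0.4357 -0.3908  0.041 ]
row 163 [(218, [17, 97, 165]), (226, [17, 95, 182]), (234, [16, 95, 177]), (242, [17, 98, 164]), (250, [16, 94, 173]), (258, [15, 87, 188]), (266, [16, 87, 196]), (274, [14, 135, 138]), (282, [14, 153, 127]), (290, [14, 152, 126]), (298, [
[... 577 characters left out ...]
94, 168]), (250, [16, 93, 153]), (258, [16, 87, 173]), (266, [16, 88, 177]), (274, [14, 152, 126]), (282, [14, 152, 126]), (290, [14, 152, 126]), (298, [16, 87, 175]), (306, [16, 86, 174]), (314, [16, 94, 128]), (322, [16, 95, 175]), (330, [17, 95, 169]), (338, [17, 94, 173])]
col [(113, [16, 95, 177]), (121, [16, 96, 178]), (129, [17, 96, 181]), (137, [17, 96, 181]), (145, [16, 98, 172]), (153, [17, 94, 173]), (161, [17, 95, 171]), (169, [17, 95, 175]), (177, [17, 93, 175]), (185, [16, 92, 172]), (193, [16, 88, 150]), (201, [16, 89, 149]), (209, [15, 87, 188]), (217, [17, 87, 176]), (225, [15, 89, 175]), (233, [16, 92, 169]), (241, [17, 95, 169]), (249, [17, 96, 173]), (257, [17, 96, 178])]
```

Run:
```python
from h import *
w=load('wrist13')
h=cv2.cvtColor(cv2.medianBlur(w['img'],5),cv2.COLOR_RGB2HSV).astype(int)
m=(((h[...,1]<91)&(h[...,1]>70))|((h[...,1]>120)&(h[...,2]<150))).astype(np.uint8);m[256:]=0;m[:,:230]=0;m[:,345:]=0;m[:110]=0
m=cv2.morphologyEx(cv2.morphologyEx(m,cv2.MORPH_OPEN,np.ones((3,3))),cv2.MORPH_CLOSE,np.ones((7,7)))
c=max(cv2.findContours(m,0,2)[0],key=cv2.contourArea);b=cv2.minAreaRect(c);print(cv2.contourArea(c),b)
X=onz(w,cv2.boxPoints(b),.041);print(X,X.mean(0),np.linalg.norm(np.roll(X,-1,0)-X,axis=1))
# top tape outline edges along rows
t=((h[...,1]>120)&(h[...,2]<150)).astype(np.uint8)
for y in range(136,250,10):
    x=np.where(t[y,240:340])[0];mm=np.where(m[y,240:340])[0]
    if len(x):print(y,x.min()+240,x.max()+240,mm.min()+240,mm.max()+240,int(h[y,(x.min()+x.max())//2+240,2]))
    else: print(y,None)
```

```text
6306.0 ((287.34393310546875, 183.09832763671875), (64.89884948730469, 105.7610855102539), 5.946863651275635)
[[ 0.46765029 -0.34860583  0.041     ]
 [ 0.45612537 -0.43975925  0.041     ]
 [ 0.40335598 -0.43413879  0.041     ]
 [ 0.41024291 -0.34193425  0.041     ]] [ 0.43434364 -0.39110953  0.041     ] [0.0918791  0.05306787 0.09246138 0.05779375]
136 279 304 260 318 144
146 276 305 259 322 126
156 275 304 258 322 126
166 274 303 257 320 126
176 273 301 256 318 126
186 272 300 255 317 126
196 271 299 254 315 126
206 270 297 253 314 126
216 268 296 253 312 126
226 267 295 252 311 126
236 287 293 287 309 105
246 None
```

Carton A measures 92 × 55 mm here, which is the reference size, so it is the check carton: centre (0.435, −0.390), long side at about 84°. Grasping it.

Call:
arm_command(travel=[[-0.007, -0.009, -0.1], [-0.014, -0.018, -0.2], [-0.014, -0.018, -0.29], [-0.014, -0.018, -0.34], [-0.014, -0.018, -0.352], [-0.014, -0.018, -0.352]], delta_rot=[[0, 0, -0.067], [0, 0, -0.067], [0, 0, -0.067], [0, 0, -0.067], [0, 0, -0.067], [0, 0, -0.067]])

```text
time_s: 33.15
tcp_pos: [0.4356, -0.3909, 0.0248]
eef_rot: [-180.0, -0.0, -96.2]
contact_force: [0.3, -0.1, 0.4]
gripper_width: 0.0875
gripper_force: 0.0
```

Call:
arm_command(travel=[[0, 0, 0], [0, 0, 0], [0, 0, 0], [0, 0, 0], [0, 0, 0]], delta_rot=[[0, 0, 0], [0, 0, 0], [0, 0, 0], [0, 0, 0], [0, 0, 0]], grip=0, newtons=25)

```text
time_s: 33.78
tcp_pos: [0.4352, -0.3914, 0.0245]
eef_rot: [-180.0, -0.0, -96.3]
contact_force: [-0.1, 1.3, 4.8]
gripper_width: 0.0554
gripper_force: 25.0
```

Call:
arm_command(travel=[[0, 0, 0.06], [0, 0, 0.16], [0, 0, 0.27], [0, 0, 0.38], [0.04, 0.11, 0.42], [0.085, 0.22, 0.42], [0.125, 0.33, 0.42], [0.17, 0.44, 0.42], [0.21, 0.55, 0.42], [0.25, 0.66, 0.42], [0.29, 0.77, 0.42], [0.325, 0.86, 0.42], [0.338, 0.891, 0.42], [0.338, 0.891, 0.42]], delta_rot=[[0, 0, 0], [0, 0, 0], [0, 0, 0], [0, 0, 0], [0, 0, 0.03], [0, 0, 0.05], [0, 0, 0.08], [0, 0, 0.1], [0, 0, 0.12], [0, 0, 0.136], [0, 0, 0.136], [0, 0, 0.136], [0, 0, 0.136], [0, 0, 0.136]])

```text
time_s: 35.52
tcp_pos: [0.6034, 0.0551, 0.2327]
eef_rot: [179.9, -0.0, -84.0]
contact_force: [0.3, -1.0, -3.8]
gripper_width: 0.0553
gripper_force: 25.0
```

Call:
arm_command(travel=[[0.001, -0.002, -0.08], [0.001, -0.002, -0.16], [0.001, -0.002, -0.21], [0.001, -0.002, -0.228], [0.001, -0.002, -0.235], [0.001, -0.002, -0.238], [0.001, -0.002, -0.24], [0.001, -0.002, -0.242], [0.001, -0.002, -0.243]], delta_rot=[[0, 0, 0], [0, 0, 0], [0, 0, 0], [0, 0, 0], [0, 0, 0], [0, 0, 0], [0, 0, 0], [0, 0, 0], [0, 0, 0]])

```text
time_s: 36.65
tcp_pos: [0.6044, 0.0534, 0.1128]
eef_rot: [-180.0, 0.0, -84.0]
contact_force: [-0.2, -0.6, -4.6]
gripper_width: 0.0553
gripper_force: 25.0
```

Not in contact yet; lowering about 2.5 mm more.

Call:
arm_command(travel=[[0, 0, -0.002], [0, 0, -0.003], [0, 0, -0.004], [0, 0, -0.005], [0, 0, -0.005]], delta_rot=[[0, 0, 0], [0, 0, 0], [0, 0, 0], [0, 0, 0], [0, 0, 0]])

```text
time_s: 37.28
tcp_pos: [0.6044, 0.0534, 0.1102]
eef_rot: [-180.0, 0.0, -84.0]
contact_force: [-1.3, 1.4, -0.9]
gripper_width: 0.0553
gripper_force: 25.0
```

Call:
arm_command(travel=[[0, 0, 0], [0, 0, 0], [0, 0, 0], [0, 0, 0.04], [0, 0, 0.12], [0, 0, 0.22], [-0.02, 0, 0.32], [-0.12, 0, 0.38], [-0.24, -0.01, 0.38], [-0.32, -0.02, 0.38], [-0.32, -0.02, 0.38], [-0.32, -0.02, 0.38]], delta_rot=[[0, 0, 0], [0, 0, 0], [0, 0, 0], [0, 0, 0], [0, 0, 0], [0, 0, 0], [0, 0, 0], [0, 0, 0], [0, 0, 0], [0, 0, 0], [0, 0, 0], [0, 0, 0]], grip=1)

```text
time_s: 38.78
tcp_pos: [0.4447, 0.0435, 0.3006]
eef_rot: [-179.9, 0.0, -84.0]
contact_force: [0.5, -0.2, 0.2]
gripper_width: 0.0873
gripper_force: 0.0
```

```bash
python3 ang.py wrist14
python3 - <<'E'
from h import *
s=r.get_state();print(s['gripper_width'],s['contact_force'].round(1))
a=cap('scene','scene14')
h=cv2.cvtColor(a['img'],cv2.COLOR_RGB2HSV).astype(int)
t=((h[...,1]>120)&(h[...,0]<20)&(h[...,2]>60)&(h[...,2]<170)).astype(np.uint8)
for nm,c0,z in(('check on platform',[.604,.0535,.126],.126),('ref on binder',[.4596,.308,.065],.065)):
    u=proj(a,[c0])[0].astype(int);q=t[u[1]-20:u[1]+20,u[0]-20:u[0]+20]
    k,l,st,ce=cv2.connectedComponentsWithStats(q);i=1+np.argmax(st[1:,4]);print(nm,u,ce[i]+u-20,st[i,4],onz(a,[ce[i]+u-20],z)[0].round(3))
E
```

```text
[0.44496834 0.04350897 0.3002438 ] [-1.79977718e+02  2.70527615e-03 -8.40450745e+01] 38.825
[286.45814445 172.8691897 ] [286.5862069  173.27586207]
pointer(8-15mm) [(np.float64(53.5), np.float64(171.0)), (np.float64(-129.5), np.float64(88.0)), (np.float64(-121.0), np.float64(71.0)), (np.float64(-138.0), np.float64(65.0))]
bar(18-22) [(np.float64(68.5), np.float64(233.0)), (np.float64(77.0), np.float64(182.0)), (np.float64(53.0), np.float64(169.0)), (np.float64(-138.5), np.float64(122.0))]
0.08733665144614086 [ 1.1 -0.4 -0.1]
check on platform [288 242] [290.04280156 244.45136187] 257 [0.606 0.061 0.126]
ref on binder [392 274] [390.14855072 277.12681159] 276 [0.47  0.308 0.065]
```

```bash
python3 -c "
from plant import close_job
print(close_job())"
```

```text
the job is handed in; nothing more can be done
None
```

The job is handed in at about 39 s of the 72 s: the ring is set to zero under the reference carton (within about 0.3°), the reference is back on the binder, and the check carton stands mid-platform reading about 18° under zero with the gripper clear.

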